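Serve a freshly oiled coaster with the spatula

TASK

The cork coaster drying on the steel wire rack is freshly oiled, so do not touch it with the gripper: pick up the small spatula by its wooden handle, slide its blade under that coaster, lift it clear and carry it level to the low wooden stand. Lower it so that it lies flat and centred across the stand's two wooden cheeks, draw the blade out, and lay the spatula down flat on the worktop. Leave the spare coaster, shot glass and tea light where they stand.

Things in the scene. Friction and masses are not known exactly. Their poses are not given: they have to be found in the camera images.
- spatula: Steel spatula with dark wooden handle, 280 mm long, 120 g, lying flat, blade to the robot's left (+y, within 25 deg). Origin: on its underside, below the grip and balance point; x runs towards the blade, z up. Handle: straight bar 16 mm wide, x = -72 to 54, z = 10 to 32 mm; its butt reaches down to z = 0. Blade: stiff, flat, 38 mm wide, z = 0 to 3, x = 107 to 202 mm (tip).
- blade (a point): Middle of the spatula's blade, on its upper face (x = 150, z = 3 mm in the spatula's frame), where the coaster should lie; axes as the spatula's.
- coaster: Round cork coaster to be moved, 94 mm across, 9 mm thick, about 30 g, lying loose on the wire rack. Origin: centre of its underside, z up.
- wire_rack: Rack of bare steel wire, 115 mm long (x) by 97 mm, fixed. Origin: centre of its underside, z up; x points to the robot's left (+y, within 15 deg). Wires along x carry the coaster's underside at z = 40 mm. Between the inner wires a passage 63 mm wide (y = -31 to 31) is open at both ends, from z = 5 (foot wires) up to the coaster; enter it from the -x end, along x.
- wood_stand: Low wooden stand, 110 mm long (x) by 104 mm, fixed, nearer or farther than the rack. Origin: centre of its underside, z up; x points to the robot's left (+y, within 15 deg). On a 5 mm base two cheeks, 21 mm wide, run along x, flat tops at z = 40 mm; the slot between them is 62 mm wide (y = -31 to 31), open at both ends and above. Handle towards -x.
- spare_coaster: Bystander: an equal cork coaster, 94 mm across and 9 mm thick, lying directly on the worktop, loose. Origin: centre of its underside.
- shot_glass: Bystander: clear shot glass, 48 mm across, 61 mm high, loose. Origin: centre of its underside.
- tea_light: Bystander: tea light candle in a metal cup, 38 mm across, 15 mm high, loose. Origin: centre of its underside.

How it is judged:
By the outcome, as a careful person would: the job done as asked, in the order asked, and still so for the second after the job is handed in, with the robot touching nothing.
It also fails if it takes over 58 s, if anything falls off the work surface, if the arm or the gripper's body presses on something with over 40 N, if the wrist force passes 120 N, or if a joint passes its speed limit or range.

ROBOT

A 6-joint arm with a two-finger parallel gripper is mounted at the origin on a cart in front of the work surface, level with it; the furniture and walls round the work are solid. World frame = base frame: x ahead of the robot, y to its left, z up, the work surface at z = 0. Lengths are in m, angles in degrees, forces in N, time in s.
With the tool pointing down it reaches from about 0.375 to 0.9 m from the base axis. Payload 3.1 kg.
Tool frame: the origin (TCP) lies midway between the tips of the shut fingers; the grasp point (between the pads) lies bot.hold_point_z behind it (bot.hold_point_z is the distance from the TCP to the grasp point, in m); z points along the fingers, y is the direction in which the jaws open and shut (so a half turn about z gives the same grasp; the last joint's range is limited). The gripper opens to 87 mm and grips with 3 to 60 N. Pads are 19 mm wide; open, the fingers measure 117 mm over their backs; the gripper's body (75 mm by 190 mm) begins 51 mm behind the grasp point.
Start: joints at [53.543, 30.224, 82.088, -0, 67.689, -10.227], TCP at [0.276, 0.561, 0.223] pointing down, gripper open.
Joint ranges: [-176.69, 176.69], [-43.24, 126.21], [12.49, 139.97], [-82, 262], [0, 151.66], [-163.58, 163.58]. Speed limits (degrees/s): [159.86, 159.86, 180, 180, 180, 180].

INTERFACE

Orientations are given as a 3x3 rotation matrix whose columns are the frame's x, y, z axes.
In Python, from rig import bot, vision, order gives the robot as it stands. The module is installed in compiled form; this text tells all that it offers.
- The arm moves only by the tool move_arm, never from a script. Its argument "moves" is a list of rows, each an object of numbers: "hand": the finger opening in mm, from 0 to 87; "x", "y", "z": the shift along the tool's x, y, z in units of 25 mm (1.0 is 25 mm); "wx", "wy", "wz": the turn, a rotation vector about the tool's x, y, z in degrees. In form: [{"hand": .., "x": .., "y": .., "z": .., "wx": .., "wy": .., "wz": ..}, ...]. A call has 1 to 20 rows; each row shifts and turns the commanded pose from where the row before left it, along the tool's axes as they then stand; what a row does not reach is not made up. A row lasts 1/10 s, in which the tool goes at most 50 mm and 8.59 degrees, less where a joint would pass 70% of its speed; a pose out of reach is approached as far as the arm can. A call is refused whole if a number of a shift passes 1 or a number of a turn 8.59, either way. A call with a gripper value outside its range is refused whole. The fingers move at their own pace and stop on an object; the grip force is fixed at half the most. Time passes only in rows, so rows that do not move let the fingers close. It gives the time, the measured TCP pose, the force and the opening at its end, in the units of the state.
- bot.read_state(): the state, without advancing time (a new reading comes with each control period).
- vision.capture(name): name is "scene" or "top" or "wrist"; returns a dict with "image" (384x512x3 uint8, red, green, blue), "z_map" (384x512 float32, m along the optical axis (not along the pixel's ray), 0 where there is no reading), "fx", "fy", "cx", "cy" (pixels), "pose" (4x4, takes a point from camera to world coordinates); the wrist camera has in their place "hand_eye" (4x4, takes a point from camera to tool coordinates, whose origin is the TCP and whose axes are the flange's). Camera axes: x right, y down, z forward; pixel columns grow to the right and rows downward; lengths in m; the calibration is good to about 2 mm. The wrist camera is an equidistant fisheye: a pixel r from the principal point sees the ray r / f radians off the axis. A picture is of the moment at which its call begins: read the wrist's pose just before it.
- order.hand_in(): hands the job in, once; it reports no verdict.
The state is a dict: "time_s": time; "joint_positions": joint angles; "qvel": joint speeds; "tau": joint torques, N m; "position": TCP position; "tcp_rot": TCP orientation; "force": force on the tool from outside, world axes, zero at the start; "moment": the same for the moment, N m; "opening": opening from 0.0 (shut) to 1.0 (fully open).
Only numpy, scipy, OpenCV 4.12 (cv2) and the standard library are available. Lean on these libraries where they do the work, as an engineer would, in place of code of your own. Each camera call takes 0.05 s, during which the arm holds its last target.

## Working session

There is one attempt and no reset: what is moved stays moved. The work goes in short steps, Python scripts to look and compute and a tool call to move; the robot and the scene stay as the last step left them, time stands still between calls to the robot, and variables do not carry over. Pictures are saved under pics/ and viewed, and the job is handed in when it is done.

Besides the shell and the picture viewer there is one more tool, called after "Call:" as name(argument=value, ...) on one line, values as JSON. move_arm: Moves the arm, as the interface text tells. Its arguments: {"type":"object","properties":{"moves":{"type":"array"}},"required":["moves"]}

```bash
mkdir -p pics; ls; python3 - <<'E'
from rig import bot,vision,order
import cv2,numpy as np
print(bot.read_state(), bot.hold_point_z)
for n in ["scene","top"]:
    c=vision.capture(n); cv2.imwrite(f"pics/{n}0.png",cv2.resize(c["image"][:,:,::-1],(768,576),interpolation=cv2.INTER_CUBIC))
    np.savez(f"{n}0.npz",**c)
    print(n,c["fx"],c["fy"],c["cx"],c["cy"],c["pose"])
E
```

```text
pics
{'time_s': 0.0, 'joint_positions': array([ 5.35421330e+01,  3.02779090e+01,  8.21560877e+01, -1.41555040e-03,
        6.76886561e+01, -1.02275951e+01]), 'qvel': array([ 0.0435445 ,  0.00751484,  0.00920956,  0.02038593, -0.07018265,
       -0.01249978]), 'tau': array([ 1.13240232e-03, -4.40042388e+01, -1.76593745e+01,  6.33267383e-02,
        5.83575584e-02, -1.74207762e-04]), 'position': array([0.27578079, 0.56005423, 0.22158462]), 'tcp_rot': array([[-8.97028910e-01,  4.41970093e-01, -1.25368520e-03],
       [ 4.41971727e-01,  8.97027302e-01, -1.73533032e-03],
       [ 3.57625753e-04, -2.11073488e-03, -9.99997708e-01]]), 'force': array([-0.50138535, -0.35722568,  0.36958803]), 'moment': array([-0.04363007, -0.04753243, -0.03157494]), 'opening': 1.0016344020638384} 0.0187
scene 352.82558267410366 352.82558267410366 253.56657521289196 195.41399211333461 [[-0.94157657 -0.10925234  0.31858671  0.21799498]
 [-0.3360332   0.36849051 -0.86677357  1.08331379]
 [-0.02269914 -0.9231894  -0.38367445  0.461418  ]
 [ 0.          0.          0.          1.        ]]
top 398.62911733388887 398.62911733388887 258.1541435960798 188.79249298023896 [[-0.0045897  -0.98941542  0.14503814  0.41617413]
 [-0.99987264  0.00232364 -0.01578944  0.21090046]
 [ 0.0152853  -0.14509214 -0.98930007  1.08570457]
 [ 0.          0.          0.          1.        ]]
```

View pics/top0.png

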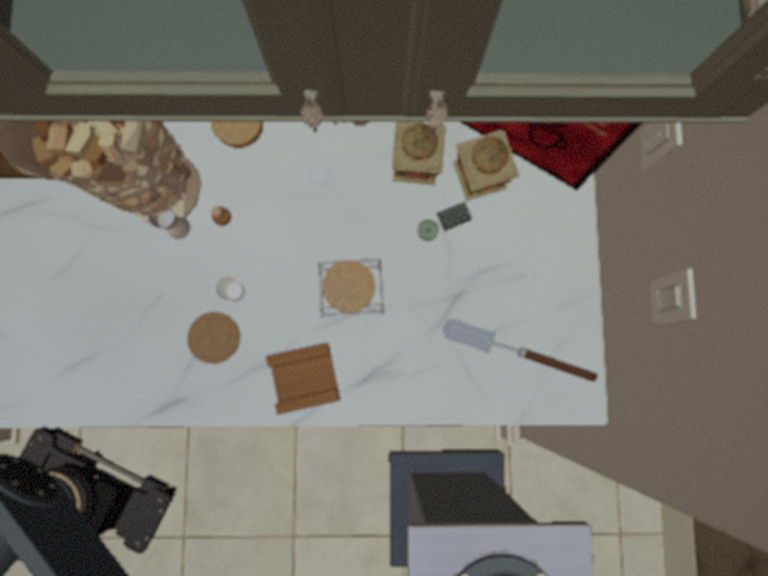

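View pics/scene0.png

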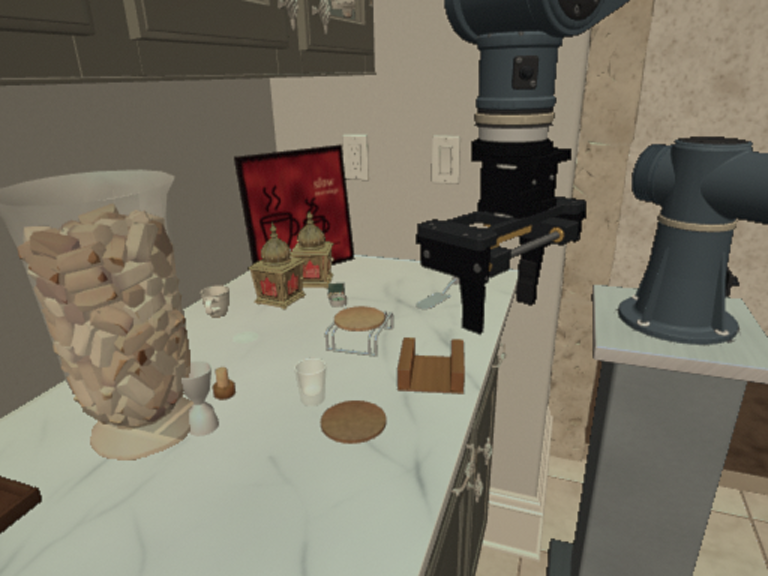

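The top view shows the spatula at (445,325)–(597,378), the rack with the coaster at (350,287) and the stand at (303,378). The spare coaster is at (214,338), with the glass and tea light nearby. Next I'll measure them.

```bash
cat > h.py <<'E'
import numpy as np,cv2
def ray(c,u,v):
    d=np.array([(u-c["cx"])/c["fx"],(v-c["cy"])/c["fy"],1.0]); P=c["pose"]
    return P[:3,3],P[:3,:3]@d
def onz(c,u,v,z):
    o,d=ray(c,u,v); return (o+d*(z-o[2])/d[2])
def cloud(c):
    v,u=np.mgrid[0:384,0:512]; z=c["z_map"]
    p=np.stack([(u-c["cx"])/c["fx"]*z,(v-c["cy"])/c["fy"]*z,z],-1)@c["pose"][:3,:3].T+c["pose"][:3,3]
    p[z==0]=np.nan
    return p
E
python3 - <<'E'
from h import *
c=dict(np.load("top0.npz")); im=c["image"]; p=cloud(c)
# crop upscale
def crop(n,u0,v0,u1,v1,s):
    cv2.imwrite(n,cv2.resize(im[v0:v1,u0:u1,::-1],None,fx=s,fy=s,interpolation=cv2.INTER_CUBIC))
crop("pics/c1.png",165,160,265,285,4); crop("pics/c2.png",285,200,405,260,6)
hsv=cv2.cvtColor(im,cv2.COLOR_RGB2HSV)
for (u,v) in [(233,191),(233,205),(142,225),(202,252),(183,245),(222,245),(310,222),(365,243),(390,250),(153,193),(300,260),(285,154)]:
    print(u,v,im[v,u],hsv[v,u],p[v,u].round(4))
E
```

```text
233 191 [141 117  88] [ 16  96 141] [0.5626 0.2605 0.0478]
233 205 [148 125  97] [ 16  88 148] [0.5256 0.2602 0.0487]
142 225 [117  93  73] [ 14  96 117] [0.4765 0.5052 0.011 ]
202 252 [117  86  55] [ 15 135 117] [0.4042 0.3447 0.0038]
183 245 [110  81  51] [ 15 137 110] [0.423  0.3962 0.0015]
222 245 [135 127 120] [ 14  28 135] [0.4225 0.2913 0.0054]
310 222 [131 136 146] [110  26 146] [0.4834 0.053  0.0021]
365 243 [95 87 82] [12 35 95] [ 0.426  -0.0883  0.025 ]
390 250 [77 51 35] [ 11 139  77] [ 0.4074 -0.1503  0.0353]
153 193 [174 177 176] [ 80   4 177] [0.5628 0.4787 0.0114]
300 260 [164 169 169] [ 90   8 169] [ 3.817e-01  8.200e-02 -2.000e-04]
285 154 [ 89 107  91] [ 63  43 107] [0.6723 0.1185 0.0044]
```

View pics/c1.png

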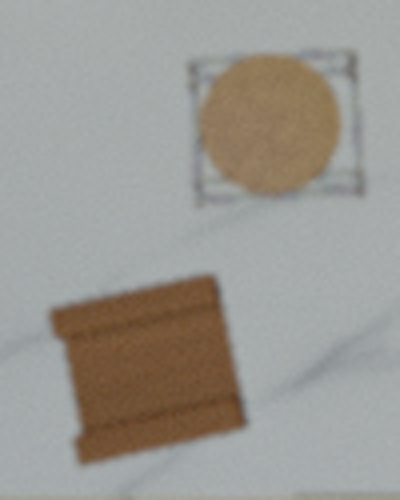

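View pics/c2.png

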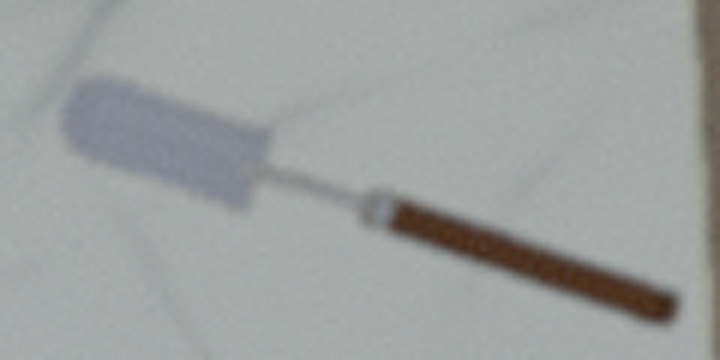

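```bash
python3 - <<'E'
from h import *
c=dict(np.load("top0.npz")); im=c["image"]; p=cloud(c)
hsv=cv2.cvtColor(im,cv2.COLOR_RGB2HSV); S=hsv[...,1]
def cont(mask,box):
    m=np.zeros(mask.shape,np.uint8);u0,v0,u1,v1=box;m[v0:v1,u0:u1]=mask[v0:v1,u0:u1]*255
    return max(cv2.findContours(m,0,cv2.CHAIN_APPROX_NONE)[0],key=cv2.contourArea)[:,0].astype(float)
def world(cn,z): return np.array([onz(c,u,v,z)[:2] for u,v in cn],np.float32)
for n,box,z in [("coaster",(205,165,260,215),.049),("spare",(120,200,165,250),.009)]:
    w=world(cont(S>55,box),z); print(n,cv2.minEnclosingCircle(w),cv2.fitEllipse(w))
w=world(cont(S>60,(170,222,235,280)),.04); print("stand",cv2.minAreaRect(w),cv2.boxPoints(cv2.minAreaRect(w)))
w=world(cont(S>70,(335,225,402,258)),.028); r=cv2.minAreaRect(w); print("handle",r,cv2.boxPoints(r))
m=(hsv[...,0]>100)&(S>22)&(hsv[...,0]<130)
w=world(cont(m,(290,205,332,240)),.003); r=cv2.minAreaRect(w); print("blade",r,cv2.boxPoints(r))
# rack corner pixels from crop (4x, off 165,160), top height ~.04
for u,v in [(193,66),(352,58),(360,188),(199,202)]: print("rack",onz(c,165+u/4,160+v/4,.035)[:2].round(4))
# wall y
for u,v in [(150,193),(153,191)]: print("glass",onz(c,u,v,.061),p[v,u])
E
python3 - <<'E'
import cv2,numpy as np
c=np.load("scene0.npz"); im=c["image"]
cv2.imwrite("pics/s1.png",cv2.resize(im[170:310,180:330,::-1],None,fx=4,fy=4,interpolation=cv2.INTER_CUBIC))
E
```

```text
coaster ((0.5642314553260803, 0.2627829611301422), 0.04587608948349953) ((0.5642573237419128, 0.26288795471191406), (0.08841490000486374, 0.08895803242921829), 130.86041259765625)
spare ((0.47709518671035767, 0.505678117275238), 0.04540878161787987) ((0.4774753749370575, 0.5057163238525391), (0.08718498051166534, 0.08776206523180008), 149.92251586914062)
stand ((0.40554481744766235, 0.34152644872665405), (0.10023292154073715, 0.10785118490457535), 12.347110748291016) [[0.34505644 0.38348815]
 [0.36811867 0.27813157]
 [0.4660332  0.29956475]
 [0.44297096 0.40492132]]
handle ((0.4248235821723938, -0.10990266501903534), (0.125588521361351, 0.010568425990641117), 70.37779235839844) [[ 0.3987589  -0.16727577]
 [ 0.40871358 -0.17082483]
 [ 0.45088828 -0.05252956]
 [ 0.4409336  -0.0489805 ]]
blade ((0.48156026005744934, 0.049689240753650665), (0.08820903301239014, 0.03364952281117439), 70.41297149658203) [[0.45092356 0.01377721]
 [0.4826259  0.0024966 ]
 [0.51219696 0.08560127]
 [0.48049462 0.09688188]]
rack [0.6037 0.314 ]
rack [0.6089 0.2078]
rack [0.5215 0.2027]
rack [0.5126 0.3089]
glass [0.55607266 0.47404998 0.061     ] [0.56180545 0.48483339 0.01900939]
glass [0.56127241 0.46650489 0.061     ] [0.56770991 0.47784514 0.01553751]
```

View pics/s1.png

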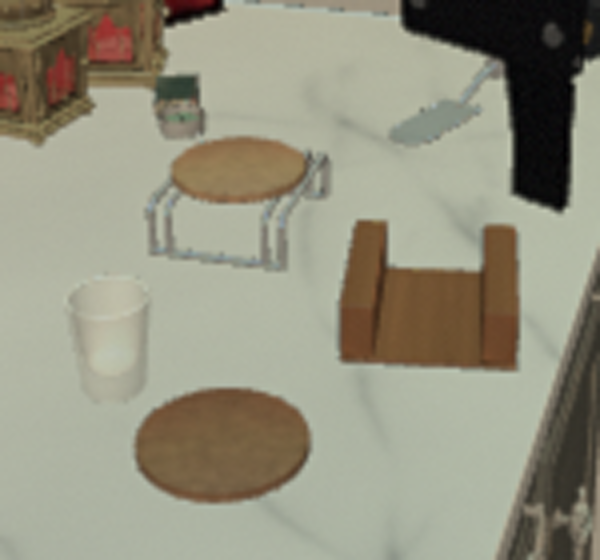

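The scene view shows the rack passage clear, the stand with its slot running towards -y, and nothing in the approach. Checks: coaster diameter about 0.09 with centre (0.564, 0.263), stand 0.100 x 0.108, spatula heading 70.4°. I'll turn the wrist first.

Call:
move_arm(moves=[{"wz": 8.3}, {"wz": 8.3}, {"wz": 8.3}, {"wz": 8.3}, {"wz": 8.3}, {"wz": 8.3}, {"wz": 8.3}, {"wz": 8.3}, {"wz": 8.3}, {"wz": 8.7}])

```text
schema error: expected keys hand, x, y, z, wx, wy, wz
```

```bash
cat >> h.py <<'E'
def plan(target,yaw_y=None):
    from rig import bot
    s=bot.read_state(); R=s["tcp_rot"]; d=R.T@(np.array(target)-s["position"])
    print("t",round(s["time_s"],2),"pos",s["position"].round(4),"yaw_y",np.degrees(np.arctan2(R[1,1],R[0,1])).round(2),"z",R[:,2].round(4),"F",s["force"].round(2),"open",round(s["opening"],3),"j",s["joint_positions"].round(1))
    print("delta units",(d/0.025).round(3))
    if yaw_y is not None: print("wz needed",(np.degrees(np.arctan2(R[1,1],R[0,1]))-yaw_y+180)%360-180)
E
python3 -c "
from h import *
plan([.4287,-.099,.15],-19.6)"
```

```text
t 0.1 pos [0.2758 0.5601 0.2217] yaw_y 63.77 z [-0.0011 -0.0015 -1.    ] F [-0.54  0.02 -0.39] open 1.0 j [ 53.5  30.3  82.1  -0.   67.7 -10.2]
delta units [-17.139 -20.943   2.901]
wz needed 83.3714357261702
```

Call:
move_arm(moves=[{"hand": 87, "x": 0, "y": 0, "z": 0, "wx": 0, "wy": 0, "wz": 8.3}, {"hand": 87, "x": 0, "y": 0, "z": 0, "wx": 0, "wy": 0, "wz": 8.3}, {"hand": 87, "x": 0, "y": 0, "z": 0, "wx": 0, "wy": 0, "wz": 8.3}, {"hand": 87, "x": 0, "y": 0, "z": 0, "wx": 0, "wy": 0, "wz": 8.3}, {"hand": 87, "x": 0, "y": 0, "z": 0, "wx": 0, "wy": 0, "wz": 8.3}, {"hand": 87, "x": 0, "y": 0, "z": 0, "wx": 0, "wy": 0, "wz": 8.3}, {"hand": 87, "x": 0, "y": 0, "z": 0, "wx": 0, "wy": 0, "wz": 8.3}, {"hand": 87, "x": 0, "y": 0, "z": 0, "wx": 0, "wy": 0, "wz": 8.3}, {"hand": 87, "x": 0, "y": 0, "z": 0, "wx": 0, "wy": 0, "wz": 8.3}, {"hand": 87, "x": 0, "y": 0, "z": 0, "wx": 0, "wy": 0, "wz": 8.5}])

```text
time_s: 1.1
position: [0.2759, 0.5603, 0.222]
tcp_rot: [[0.338, 0.941, -0.001], [0.941, -0.338, -0.001], [-0.001, -0.0, -1.0]]
force: [-0.6, -0.4, -0.2]
opening: 0.999
```

```bash
python3 -c "
from h import *
plan([.4287,-.099,.15],-19.6)"
```

```text
t 1.1 pos [0.2759 0.5603 0.222 ] yaw_y -19.78 z [-8.0e-04 -1.1e-03 -1.0e+00] F [-0.65 -0.36 -0.21] open 0.999 j [53.5 30.3 82.1 -0.  67.7 73.3]
delta units [-22.744  14.674   2.902]
wz needed -0.1774099960938713
```

Call:
move_arm(moves=[{"hand": 87, "x": -0.9, "y": 0.58, "z": 0, "wx": 0, "wy": 0, "wz": 0}, {"hand": 87, "x": -0.9, "y": 0.58, "z": 0, "wx": 0, "wy": 0, "wz": 0}, {"hand": 87, "x": -0.9, "y": 0.58, "z": 0, "wx": 0, "wy": 0, "wz": 0}, {"hand": 87, "x": -0.9, "y": 0.58, "z": 0, "wx": 0, "wy": 0, "wz": 0}, {"hand": 87, "x": -0.9, "y": 0.58, "z": 0, "wx": 0, "wy": 0, "wz": 0}, {"hand": 87, "x": -0.9, "y": 0.58, "z": 0, "wx": 0, "wy": 0, "wz": 0}, {"hand": 87, "x": -0.9, "y": 0.58, "z": 0, "wx": 0, "wy": 0, "wz": 0}, {"hand": 87, "x": -0.9, "y": 0.58, "z": 0, "wx": 0, "wy": 0, "wz": 0}, {"hand": 87, "x": -0.9, "y": 0.58, "z": 0, "wx": 0, "wy": 0, "wz": 0}, {"hand": 87, "x": -0.9, "y": 0.58, "z": 0, "wx": 0, "wy": 0, "wz": 0}, {"hand": 87, "x": -0.9, "y": 0.58, "z": 0, "wx": 0, "wy": 0, "wz": 0}, {"hand": 87, "x": -0.9, "y": 0.58, "z": 0, "wx": 0, "wy": 0, "wz": 0}, {"hand": 87, "x": -0.9, "y": 0.58, "z": 0, "wx": 0, "wy": 0, "wz": 0}, {"hand": 87, "x": -0.9, "y": 0.58, "z": 0, "wx": 0, "wy": 0, "wz": 0}, {"hand": 87, "x": -0.9, "y": 0.58, "z": 0, "wx": 0, "wy": 0, "wz": 0}, {"hand": 87, "x": -0.9, "y": 0.58, "z": 0, "wx": 0, "wy": 0, "wz": 0}, {"hand": 87, "x": -0.9, "y": 0.58, "z": 0, "wx": 0, "wy": 0, "wz": 0}, {"hand": 87, "x": -0.9, "y": 0.58, "z": 0, "wx": 0, "wy": 0, "wz": 0}, {"hand": 87, "x": -0.9, "y": 0.58, "z": 0, "wx": 0, "wy": 0, "wz": 0}, {"hand": 87, "x": -0.9, "y": 0.58, "z": 0, "wx": 0, "wy": 0, "wz": 0}])

```text
time_s: 3.1
position: [0.3999, 0.0388, 0.2224]
tcp_rot: [[0.333, 0.943, -0.0], [0.943, -0.333, 0.0], [-0.0, -0.0, -1.0]]
force: [0.1, -0.5, -0.1]
opening: 0.996
```

```bash
python3 - <<'E'
from h import *
from rig import vision,bot
plan([.4287,-.099,.15],-19.6)
s=bot.read_state(); c=vision.capture("wrist")
np.savez("w1.npz",**c,pos=s["position"],rot=s["tcp_rot"])
cv2.imwrite("pics/w1.png",cv2.resize(c["image"][:,:,::-1],(768,576),interpolation=cv2.INTER_CUBIC))
print({k:v for k,v in c.items() if k not in("image","z_map")})
E
```

```text
t 3.1 pos [0.3999 0.0388 0.2224] yaw_y -19.43 z [-4.e-04  1.e-04 -1.e+00] F [ 0.13 -0.45 -0.08] open 0.996 j [-10.5  13.  112.3   0.   54.8   8.9]
delta units [-4.812  2.923  2.895]
wz needed 0.1665139830635951
{'fx': 297.3186396354542, 'fy': 297.3186396354542, 'cx': 254.88431649386118, 'cy': 195.9564247030245, 'hand_eye': array([[-4.97697125e-04, -9.61044624e-01, -2.76392806e-01,
         7.60019479e-02],
       [ 9.99999841e-01, -4.05170388e-04, -3.91870629e-04,
         7.97765315e-04],
       [ 2.64618981e-04, -2.76392957e-01,  9.61044673e-01,
        -1.60780231e-01],
       [ 0.00000000e+00,  0.00000000e+00,  0.00000000e+00,
         1.00000000e+00]])}
```

View pics/w1.png

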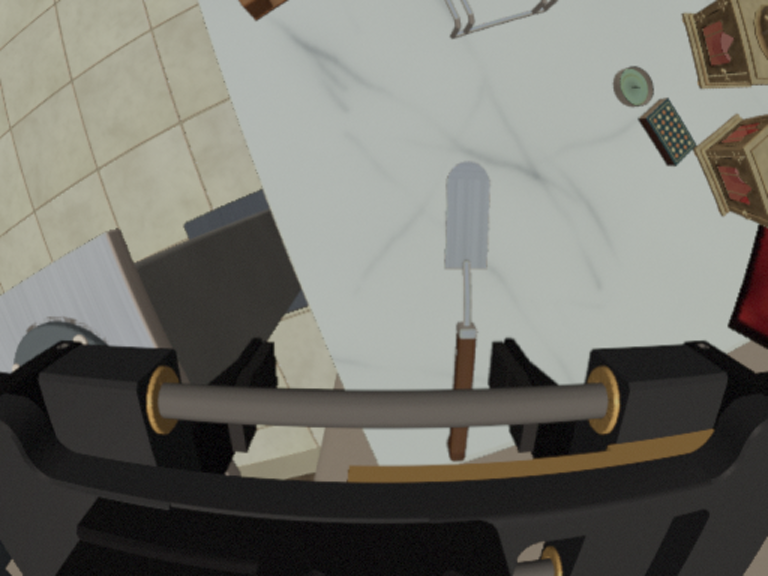

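The wrist view shows the spatula with its blade tip at (468,162), blade rear corners at (445,268) and (487,268), and the handle front end near (466,325).

```bash
cat >> h.py <<'E'
def wload(f):
    c=dict(np.load(f)); T=np.eye(4); T[:3,:3]=c["rot"]; T[:3,3]=c["pos"]; c["T"]=T@c["hand_eye"]; return c
def wonz(c,u,v,z):
    x,y=(u-c["cx"])/c["fx"],(v-c["cy"])/c["fy"]; r=np.hypot(x,y)
    k=np.sin(r)/max(r,1e-9); d=c["T"][:3,:3]@np.array([x*k,y*k,np.cos(r)]); o=c["T"][:3,3]
    return o+d*(z-o[2])/d[2]
def wv(c,u,v,z): return wonz(c,(u+.5)/1.5-.5,(v+.5)/1.5-.5,z)
def wsnap(n,view=True):
    from rig import vision,bot
    s=bot.read_state(); c=vision.capture("wrist"); np.savez(f"{n}.npz",**c,pos=s["position"],rot=s["tcp_rot"])
    cv2.imwrite(f"pics/{n}.png",cv2.resize(c["image"][:,:,::-1],(768,576),interpolation=cv2.INTER_CUBIC))
E
python3 - <<'E'
from h import *
c=wload("w1.npz"); cv2.imwrite("pics/w1c.png",cv2.resize(c["image"][100:250,270:350,::-1],None,fx=4,fy=4,interpolation=cv2.INTER_CUBIC))
hsv=cv2.cvtColor(c["image"],cv2.COLOR_RGB2HSV)
m=((hsv[...,0]>105)&(hsv[...,0]<135)&(hsv[...,1]>15)).astype(np.uint8)*255; mm=np.zeros_like(m); mm[100:182,285:335]=m[100:182,285:335]
cn=max(cv2.findContours(mm,0,cv2.CHAIN_APPROX_NONE)[0],key=cv2.contourArea)[:,0]
w=np.array([wonz(c,u,v,.003)[:2] for u,v in cn],np.float32); r=cv2.minAreaRect(w);print("blade",r)
for n,u,v,z in [("tip",468,162,.003),("rl",445,268,.003),("rr",487,268,.003),("hfront",466,325,.03),("hfront2",466,338,.032),("butt",457,460,.032)]:
    print(n,wv(c,u,v,z).round(4))
# rack end right foot
E
```

```text
blade ((0.46643388271331787, 0.00179891602601856), (0.0, 0.0), 0.0)
tip [0.4967 0.0932 0.003 ]
rl [0.449  0.0114 0.003 ]
rr [ 0.4849 -0.0009  0.003 ]
hfront [ 0.4498 -0.035   0.03  ]
hfront2 [ 0.4464 -0.0456  0.032 ]
butt [ 0.4045 -0.1685  0.032 ]
```

View pics/w1c.png

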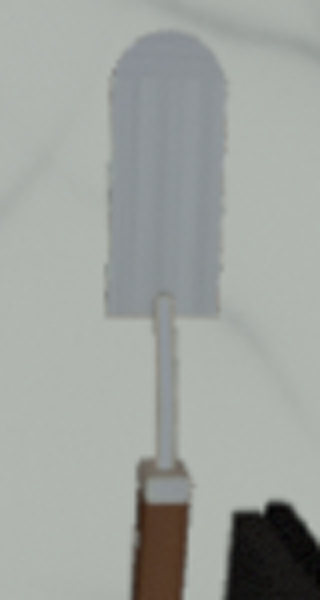

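```bash
python3 -c "
from h import *
plan([.4303,-.098,.1],-19)"
```

```text
t 3.15 pos [0.402  0.0356 0.2226] yaw_y -19.51 z [ 0.0021 -0.003  -1.    ] F [ 1.59 -0.92  0.2 ] open 1.0 j [-10.8  13.1 112.1  -0.2  54.7   8.8]
delta units [-4.65   2.838  4.924]
wz needed -0.5058183695267076
```

Call:
move_arm(moves=[{"hand": 60, "x": -0.8, "y": 0.48, "z": 0.8, "wx": 0, "wy": 0, "wz": -0.5}, {"hand": 60, "x": -0.8, "y": 0.48, "z": 0.8, "wx": 0, "wy": 0, "wz": 0}, {"hand": 60, "x": -0.8, "y": 0.48, "z": 0.8, "wx": 0, "wy": 0, "wz": 0}, {"hand": 60, "x": -0.8, "y": 0.48, "z": 0.8, "wx": 0, "wy": 0, "wz": 0}, {"hand": 60, "x": -0.8, "y": 0.48, "z": 0.8, "wx": 0, "wy": 0, "wz": 0}, {"hand": 60, "x": -0.65, "y": 0.44, "z": 0.9, "wx": 0, "wy": 0, "wz": 0}, {"hand": 60, "x": 0, "y": 0, "z": 0, "wx": 0, "wy": 0, "wz": 0}, {"hand": 60, "x": 0, "y": 0, "z": 0, "wx": 0, "wy": 0, "wz": 0}])

```text
time_s: 3.95
position: [0.4285, -0.0929, 0.0997]
tcp_rot: [[0.325, 0.946, -0.002], [0.946, -0.325, 0.001], [0.001, -0.002, -1.0]]
force: [0.7, 0.2, -0.6]
opening: 0.691
```

```bash
python3 -c "
from h import *
plan([.4303,-.098,.005],-19)
wsnap('w2')"
```

```text
t 3.95 pos [ 0.4285 -0.0929  0.0997] yaw_y -18.99 z [-0.0022  0.0013 -1.    ] F [ 0.69  0.23 -0.58] open 0.691 j [-26.9  29.  114.7   0.   36.4  -7.9]
delta units [-0.173  0.143  3.786]
wz needed 0.00841914368126595
```

View pics/w2.png

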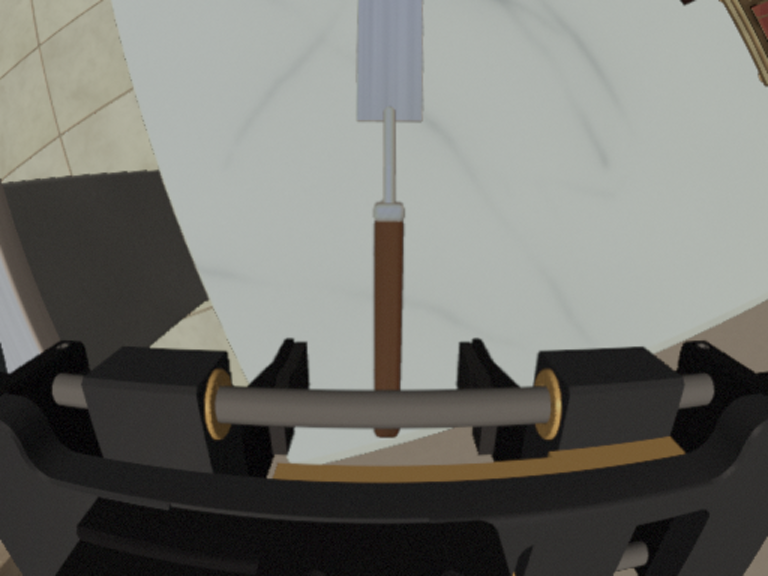

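The handle runs straight down the view from (389,222) to (387,435), midway between the fingers. I'll check its along-position before lowering.

```bash
python3 - <<'E'
from h import *
c=wload("w2.npz"); R=c["rot"]
for n,u,v,z in [("rear l",357,121,.003),("rear r",423,121,.003),("wood front",389,221,.032),("ferrule front",389,206,.03),("butt",387,431,.032)]:
    w=wv(c,u,v,z); print(n,w.round(4),"tool",(R.T@(w-c["pos"])*1000).round(1))
E
```

```text
rear l [0.4492 0.0102 0.003 ] tool [104.1 -13.8  96.8]
rear r [ 0.4846 -0.0019  0.003 ] tool [104.2  23.7  96.7]
wood front [ 0.4483 -0.0474  0.032 ] tool [49.4  4.  67.7]
ferrule front [ 0.4507 -0.0402  0.03  ] tool [57.   4.  69.7]
butt [ 0.4068 -0.1656  0.032 ] tool [-75.9   3.3  67.6]
```

Call:
move_arm(moves=[{"hand": 60, "x": -0.12, "y": 0.16, "z": 0.5, "wx": 0, "wy": 0, "wz": 0}, {"hand": 60, "x": 0, "y": 0, "z": 0.8, "wx": 0, "wy": 0, "wz": 0}, {"hand": 60, "x": 0, "y": 0, "z": 0.8, "wx": 0, "wy": 0, "wz": 0}, {"hand": 60, "x": 0, "y": 0, "z": 0.8, "wx": 0, "wy": 0, "wz": 0}, {"hand": 60, "x": 0, "y": 0, "z": 0.6, "wx": 0, "wy": 0, "wz": 0}, {"hand": 60, "x": 0, "y": 0, "z": 0.28, "wx": 0, "wy": 0, "wz": 0}, {"hand": 60, "x": 0, "y": 0, "z": 0, "wx": 0, "wy": 0, "wz": 0}, {"hand": 60, "x": 0, "y": 0, "z": 0, "wx": 0, "wy": 0, "wz": 0}])

```text
time_s: 4.8
position: [0.4324, -0.0973, 0.0059]
tcp_rot: [[0.324, 0.946, 0.001], [0.946, -0.324, -0.0], [-0.0, 0.001, -1.0]]
force: [-0.2, 0.3, 0.1]
opening: 0.691
```

```bash
python3 -c "
from h import *
plan([.4303,-.098,.005],-19)
wsnap('w3')"
```

```text
t 4.8 pos [ 0.4324 -0.0973  0.0059] yaw_y -18.9 z [ 7.e-04 -4.e-04 -1.e+00] F [-0.17  0.26  0.14] open 0.691 j [-27.2  41.1 116.7  -0.   22.1  -8.3]
delta units [-0.055 -0.069  0.037]
wz needed 0.10359277219362184
```

View pics/w3.png

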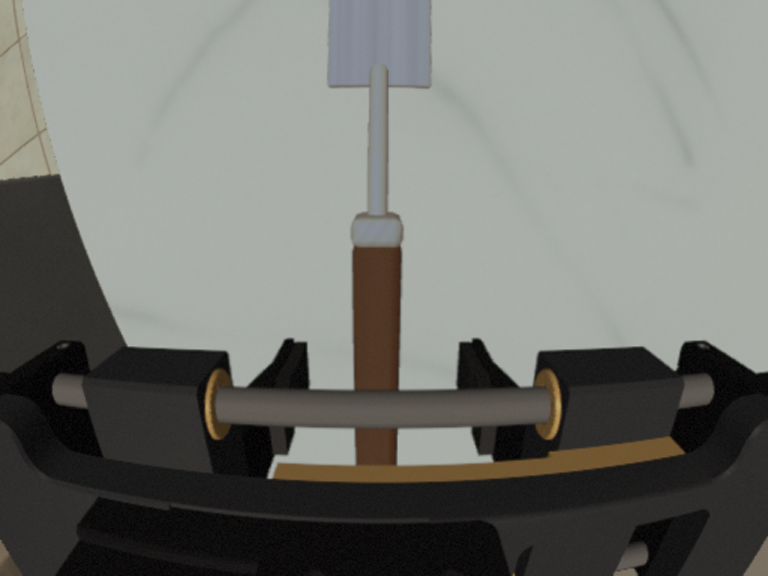

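The handle lies at columns 353–401, about 2 mm off the finger middle (383). I'll nudge that out and close.

Call:
move_arm(moves=[{"hand": 60, "x": 0, "y": -0.06, "z": 0, "wx": 0, "wy": 0, "wz": 0}, {"hand": 8, "x": 0, "y": 0, "z": 0, "wx": 0, "wy": 0, "wz": 0}, {"hand": 8, "x": 0, "y": 0, "z": 0, "wx": 0, "wy": 0, "wz": 0}, {"hand": 8, "x": 0, "y": 0, "z": 0, "wx": 0, "wy": 0, "wz": 0}, {"hand": 8, "x": 0, "y": 0, "z": 0, "wx": 0, "wy": 0, "wz": 0}, {"hand": 8, "x": 0, "y": 0, "z": 0, "wx": 0, "wy": 0, "wz": 0}, {"hand": 8, "x": 0, "y": 0, "z": 0, "wx": 0, "wy": 0, "wz": 0}, {"hand": 8, "x": 0, "y": 0, "z": 0, "wx": 0, "wy": 0, "wz": 0}, {"hand": 8, "x": 0, "y": 0, "z": 0, "wx": 0, "wy": 0, "wz": 0}])

```text
time_s: 5.75
position: [0.4306, -0.0969, 0.0055]
tcp_rot: [[0.325, 0.946, -0.0], [0.946, -0.325, 0.0], [0.0, -0.0, -1.0]]
force: [-0.7, -0.3, 0.2]
opening: 0.179
```

```bash
python3 -c "
from h import *
plan([.4303,-.098,.005],-19)
"
```

```text
t 5.75 pos [ 0.4306 -0.0969  0.0055] yaw_y -18.94 z [-1.e-04  1.e-04 -1.e+00] F [-0.72 -0.32  0.21] open 0.179 j [-27.2  41.1 116.9   0.   21.9  -8.3]
delta units [-0.046  0.005  0.021]
wz needed 0.06128619670201374
```

Call:
move_arm(moves=[{"hand": 8, "x": 0, "y": 0, "z": -0.3, "wx": 0, "wy": 0, "wz": 0}, {"hand": 8, "x": 0, "y": 0, "z": -0.8, "wx": 0, "wy": 0, "wz": 0}, {"hand": 8, "x": 0, "y": 0, "z": -0.9, "wx": 0, "wy": 0, "wz": 0}, {"hand": 8, "x": 0, "y": 0, "z": -0.9, "wx": 0, "wy": 0, "wz": 0}, {"hand": 8, "x": 0, "y": 0, "z": -0.9, "wx": 0, "wy": 0, "wz": 0}, {"hand": 8, "x": 0, "y": 0, "z": -0.8, "wx": 0, "wy": 0, "wz": -7.4}, {"hand": 8, "x": 0, "y": 0, "z": 0, "wx": 0, "wy": 0, "wz": -7.5}, {"hand": 8, "x": 0, "y": 0, "z": 0, "wx": 0, "wy": 0, "wz": -7.5}, {"hand": 8, "x": 0.35, "y": 0.87, "z": 0, "wx": 0, "wy": 0, "wz": 0}, {"hand": 8, "x": 0.35, "y": 0.87, "z": 0, "wx": 0, "wy": 0, "wz": 0}, {"hand": 8, "x": 0.35, "y": 0.87, "z": 0, "wx": 0, "wy": 0, "wz": 0}, {"hand": 8, "x": 0.35, "y": 0.87, "z": 0, "wx": 0, "wy": 0, "wz": 0}, {"hand": 8, "x": 0.35, "y": 0.87, "z": 0, "wx": 0, "wy": 0, "wz": 0}, {"hand": 8, "x": 0.35, "y": 0.87, "z": 0, "wx": 0, "wy": 0, "wz": 0}, {"hand": 8, "x": 0.35, "y": 0.86, "z": 0, "wx": 0, "wy": 0, "wz": 0}, {"hand": 8, "x": 0, "y": 0, "z": 0, "wx": 0, "wy": 0, "wz": 0}, {"hand": 8, "x": 0, "y": 0, "z": 0, "wx": 0, "wy": 0, "wz": 0}, {"hand": 8, "x": 0, "y": 0, "z": 0, "wx": 0, "wy": 0, "wz": 0}])

```text
time_s: 7.55
position: [0.577, -0.0266, 0.1204]
tcp_rot: [[-0.06, 0.998, -0.002], [0.998, 0.06, 0.0], [0.0, -0.002, -1.0]]
force: [0.4, 0.2, -1.2]
opening: 0.181
```

```bash
python3 - <<'E'
from h import *
from rig import vision
plan([.579,-.026,.12],3.5)
wsnap('w4')
c=vision.capture("scene"); cv2.imwrite("pics/s4.png",cv2.resize(c["image"][:,:,::-1],(768,576),interpolation=cv2.INTER_CUBIC))
E
```

```text
t 7.55 pos [ 0.577  -0.0266  0.1204] yaw_y 3.46 z [-2.4e-03  3.0e-04 -1.0e+00] F [ 0.38  0.18 -1.25] open 0.181 j [-13.7  34.4  94.1  -0.   51.6 -17.2]
delta units [0.019 0.083 0.014]
wz needed -0.039068881029209024
```

View pics/w4.png

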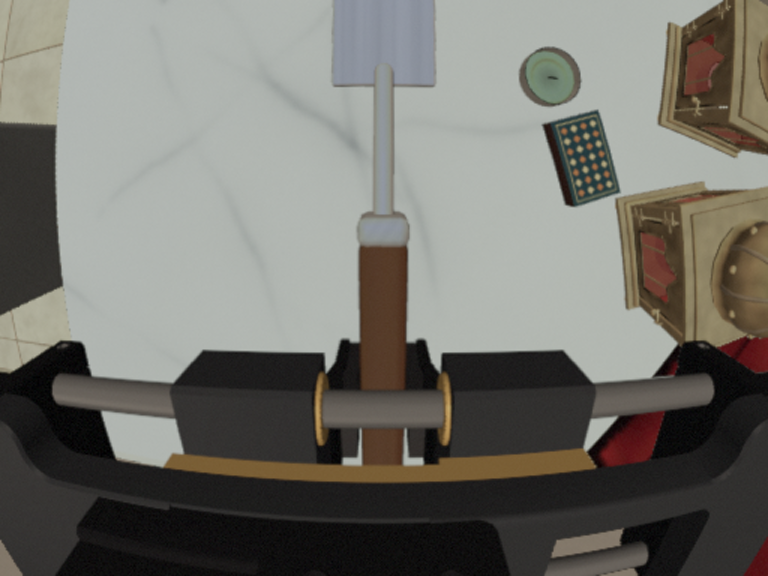

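View pics/s4.png

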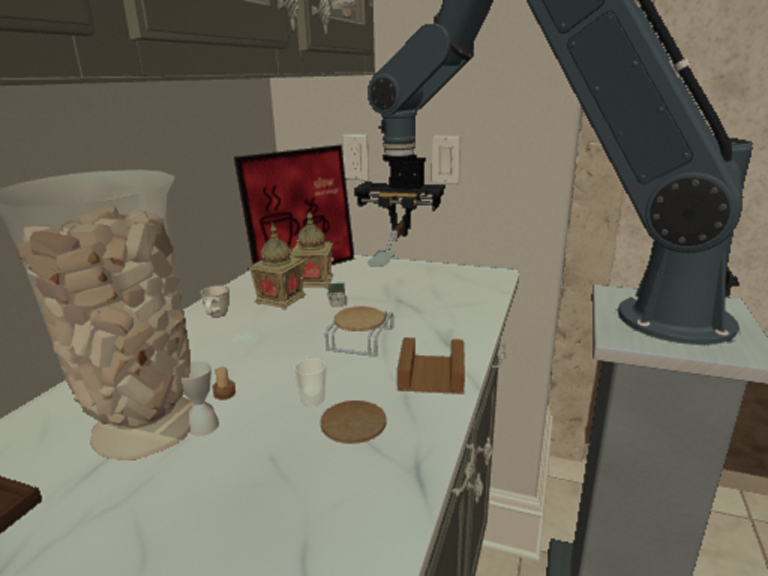

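The spatula is held level; its blade rear edge is at (332–435, 87) as it was before the lift. The tea light is at (550,77) and the lanterns are on the right. I'll check lantern clearance and cross-check the coaster, rack and stand positions from the scene view.

```bash
python3 - <<'E'
from h import *
c=wload("w4.npz"); R=c["rot"]; z0=c["pos"][2]-.0055
for n,u,v,z in [("rear l",332,86,z0+.003),("rear r",436,86,z0+.003),("wood front",383.5,246,z0+.032),("shank top",384,66,z0+.005)]:
    w=wv(c,u,v,z); print(n,"tool",(R.T@(w-c["pos"])*1000).round(1))
t=dict(np.load("top0.npz")); p=cloud(t)
for z in (.03,.06,.09,.12):
    m=(p[...,2]>z)&(p[...,0]>.6)&(p[...,0]<.8)&(p[...,1]<.2)&(p[...,1]>-.25)
    q=p[m]; print(z,len(q), q[:,0].min().round(3) if len(q) else "", [ (y,q[(q[:,1]>y)&(q[:,1]<y+.05),0].min().round(3)) for y in np.arange(-.2,.2,.05) if ((q[:,1]>y)&(q[:,1]<y+.05)).sum()>3])
s=dict(np.load("scene0.npz")); im=s["image"]; hsv=cv2.cvtColor(im,cv2.COLOR_RGB2HSV)
def cont(mask,box):
    m=np.zeros(mask.shape,np.uint8);u0,v0,u1,v1=box;m[v0:v1,u0:u1]=mask[v0:v1,u0:u1]*255
    return max(cv2.findContours(m,0,cv2.CHAIN_APPROX_NONE)[0],key=cv2.contourArea)[:,0].astype(float)
cn=cont(hsv[...,1]>70,(215,198,262,226)); hull=cn
w=np.array([onz(s,u,v,.049)[:2] for u,v in cn],np.float32); print("coaster scene",w.min(0),w.max(0),w.mean(0),cv2.minEnclosingCircle(w))
# s1.png crop points (4x, off 180,170)
def sp(u,v,z): return onz(s,180+(u+.5)/4-.5,170+(v+.5)/4-.5,z).round(4)
# stand cheek top corners
for n,u,v in [("LfarL",357,221),("LfarR",386,222),("LnearL",341,295),("LnearR",375,296),("RfarL",483,227),("RfarR",515,226),("RnearL",482,303),("RnearR",518,303)]: print(n,sp(u,v,.04))
for n,u,v in [("rack l outer near foot",155,250),("l inner",170,258),("r inner near foot",266,263),("r outer",280,268)]: print(n,sp(u,v,.002))
E
python3 - <<'E'
import cv2,numpy as np
im=np.load("scene0.npz")["image"]; cv2.imwrite("pics/s5.png",cv2.resize(im[195:275,210:315,::-1],None,fx=7,fy=7,interpolation=cv2.INTER_CUBIC))
im=np.load("top0.npz")["image"]; cv2.imwrite("pics/t5.png",cv2.resize(im[165:220,205:262,::-1],None,fx=10,fy=10,interpolation=cv2.INTER_CUBIC))
E
```

```text
rear l tool [106.9 -17.4   2.6]
rear r tool [106.9  20.1   2.5]
wood front tool [ 52.4   1.1 -26.5]
shank top tool [113.7   1.3   0.5]
0.03 30229 0.6 [(np.float64(-0.2), np.float64(0.6)), (np.float64(-0.15000000000000002), np.float64(0.667)), (np.float64(-0.10000000000000003), np.float64(0.67)), (np.float64(-0.050000000000000044), np.float64(0.67)), (np.float64(-5.551115123125783e-17), np.float64(0.67)), (np.float64(0.04999999999999993), np.float64(0.67)), (np.float64(0.09999999999999992), np.float64(0.644)), (np.float64(0.1499999999999999), np.float64(0.641))]
0.06 29584 0.6 [(np.float64(-0.2), np.float64(0.6)), (np.float64(-0.15000000000000002), np.float64(0.667)), (np.float64(-0.10000000000000003), np.float64(0.67)), (np.float64(-0.050000000000000044), np.float64(0.67)), (np.float64(-5.551115123125783e-17), np.float64(0.67)), (np.float64(0.04999999999999993), np.float64(0.67)), (np.float64(0.09999999999999992), np.float64(0.644)), (np.float64(0.1499999999999999), np.float64(0.641))]
0.09 28662 0.6 [(np.float64(-0.2), np.float64(0.6)), (np.float64(-0.15000000000000002), np.float64(
[... 600 characters left out ...]
.67)), (np.float64(0.04999999999999993), np.float64(0.67)), (np.float64(0.09999999999999992), np.float64(0.644)), (np.float64(0.1499999999999999), np.float64(0.641))]
coaster scene [0.5127228 0.2218562] [0.60665786 0.32482174] [0.55854726 0.27364573] ((0.5594059228897095, 0.27271997928619385), 0.05232711508870125)
LfarL [0.4631 0.307  0.04  ]
LfarR [0.4449 0.3028 0.04  ]
LnearL [0.4441 0.3994 0.04  ]
LnearR [0.4248 0.3946 0.04  ]
RfarL [0.3839 0.2913 0.04  ]
RfarR [0.3647 0.2839 0.04  ]
RnearL [0.3637 0.3837 0.04  ]
RnearR [0.344  0.3775 0.04  ]
rack l outer near foot [0.604  0.3184 0.002 ]
l inner [0.5895 0.3257 0.002 ]
r inner near foot [0.5251 0.3129 0.002 ]
r outer [0.5138 0.3165 0.002 ]
```

View pics/s5.png

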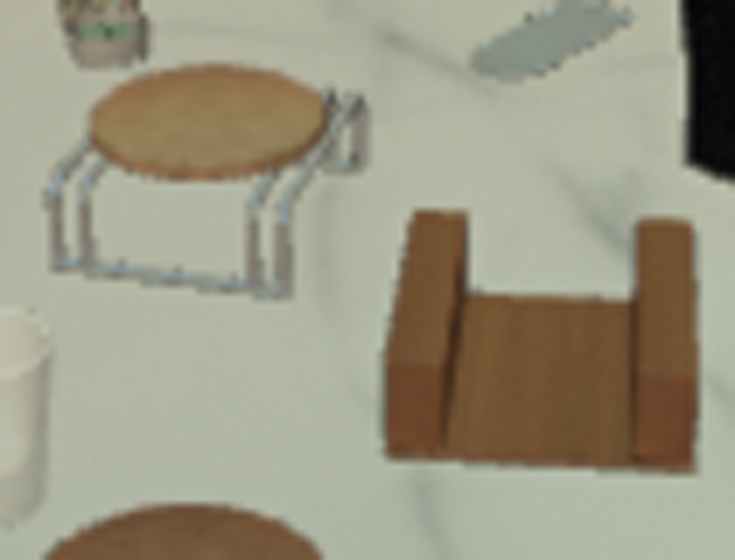

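View pics/t5.png

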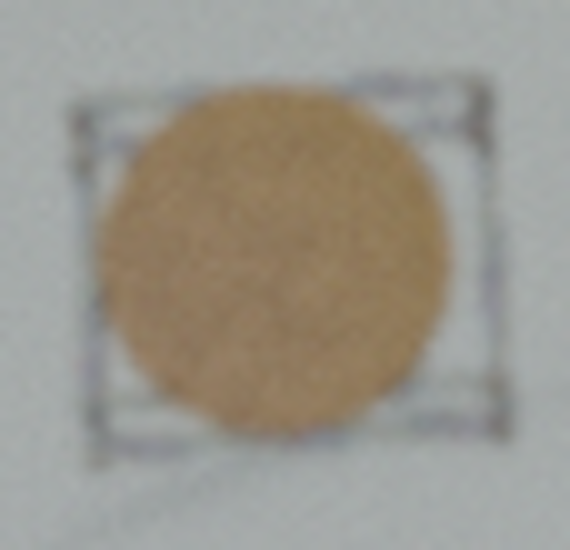

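```bash
python3 - <<'E'
from h import *
t=dict(np.load("top0.npz")); p=cloud(t)
m=(p[...,0]>.58)&(p[...,1]<.2)&(p[...,1]>-.2)&(p[...,2]>.02)&(p[...,2]<.3); q=p[m]
for y in np.arange(-.2,.2,.025):
    k=q[(q[:,1]>y)&(q[:,1]<y+.025)]
    if len(k)>3: print(round(y,3),"xmin",k[:,0].min().round(3),"zmax",k[:,2].max().round(3), "xmin z>.07",k[k[:,2]>.07,0].min().round(3) if (k[:,2]>.07).any() else "")
def tp(u,v,z): return onz(t,205+(u+.5)/10-.5,165+(v+.5)/10-.5,z)[:2]
L={"to":((80,105),(480,80)),"ti":((95,145),(480,130)),"bi":((110,405),(490,385)),"bo":((95,455),(505,430))}
for k,(a,b) in L.items():
    A,B=tp(*a,.0385),tp(*b,.0385); d=A-B; print(k,A.round(4),B.round(4),"yaw",np.degrees(np.arctan2(-d[0],d[1])).round(2))
w=wload("w4.npz")
for n,u,v,z in [("tea",550,77,.012),("lan",630,305,.0),("lan2",618,200,.1)]: print(n,wv(w,u,v,z).round(3))
E
python3 - <<'E'
import cv2,numpy as np
im=np.load("top0.npz")["image"]; cv2.imwrite("pics/t6.png",cv2.resize(im[75:175,240:360,::-1],None,fx=6,fy=6,interpolation=cv2.INTER_CUBIC))
E
```

```text
-0.2 xmin 0.58 zmax 0.3 xmin z>.07 0.58
-0.175 xmin 0.753 zmax 0.251 xmin z>.07 0.759
-0.15 xmin 0.761 zmax 0.226 xmin z>.07 0.768
-0.125 xmin 0.776 zmax 0.2 xmin z>.07 0.783
-0.1 xmin 0.791 zmax 0.17 xmin z>.07 0.798
-0.075 xmin 0.807 zmax 0.145 xmin z>.07 0.815
-0.05 xmin 0.749 zmax 0.119 xmin z>.07 0.749
-0.025 xmin 0.742 zmax 0.135 xmin z>.07 0.742
-0.0 xmin 0.734 zmax 0.179 xmin z>.07 0.734
0.025 xmin 0.694 zmax 0.167 xmin z>.07 0.727
0.05 xmin 0.699 zmax 0.112 xmin z>.07 0.736
0.075 xmin 0.68 zmax 0.093 xmin z>.07 0.774
0.1 xmin 0.757 zmax 0.138 xmin z>.07 0.757
0.125 xmin 0.759 zmax 0.178 xmin z>.07 0.759
0.15 xmin 0.762 zmax 0.144 xmin z>.07 0.762
0.175 xmin 0.765 zmax 0.096 xmin z>.07 0.765
to [0.607  0.3155] [0.6136 0.209 ] yaw 3.54
ti [0.5962 0.3114] [0.6   0.209] yaw 2.16
bi [0.5267 0.3067] [0.5317 0.2065] yaw 2.86
bo [0.5135 0.3105] [0.5197 0.2026] yaw 3.33
tea [0.673 0.118 0.012]
lan [ 0.76  -0.029  0.   ]
lan2 [0.678 0.047 0.1  ]
```

View pics/t6.png

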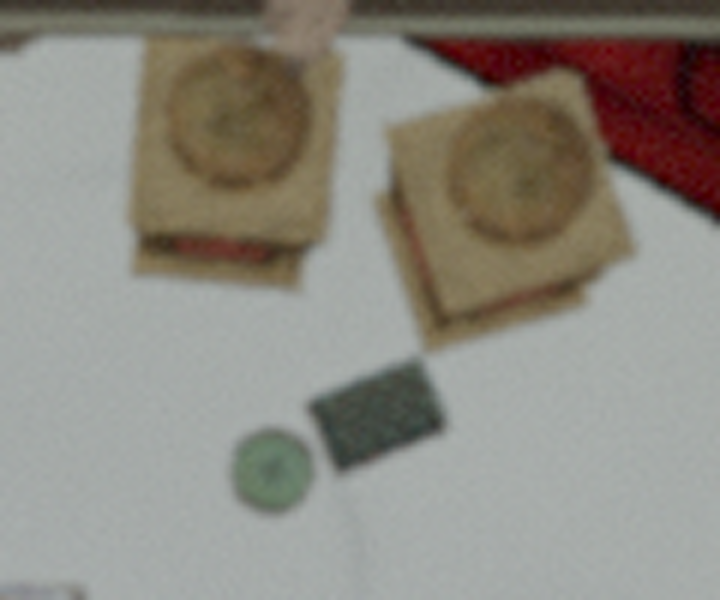

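The top crop shows the tea light at (272,470) and the lanterns at x ≥ 0.727, so the gripper (to about 0.675) clears them. The rack's inner wires give a centreline at x ≈ 0.563, yaw 3°, which agrees with the coaster centre. I'll descend to entry height.

Call:
move_arm(moves=[{"hand": 8, "x": 0, "y": 0.07, "z": 0.5, "wx": 0, "wy": 0, "wz": 0.4}, {"hand": 8, "x": 0, "y": 0, "z": 0.8, "wx": 0, "wy": 0, "wz": 0}, {"hand": 8, "x": 0, "y": 0, "z": 0.9, "wx": 0, "wy": 0, "wz": 0}, {"hand": 8, "x": 0, "y": 0, "z": 0.9, "wx": 0, "wy": 0, "wz": 0}, {"hand": 8, "x": 0, "y": 0, "z": 0.65, "wx": 0, "wy": 0, "wz": 0}, {"hand": 8, "x": 0, "y": 0, "z": 0, "wx": 0, "wy": 0, "wz": 0}, {"hand": 8, "x": 0, "y": 0, "z": 0, "wx": 0, "wy": 0, "wz": 0}, {"hand": 8, "x": 0, "y": 0, "z": 0, "wx": 0, "wy": 0, "wz": 0}])

```text
time_s: 8.45
position: [0.581, -0.0267, 0.0275]
tcp_rot: [[-0.053, 0.999, 0.001], [0.999, 0.053, -0.0], [-0.0, 0.001, -1.0]]
force: [0.3, 0.7, -1.9]
opening: 0.18
```

```bash
python3 - <<'E'
from h import *
from rig import vision
plan([.5713,.1137,.0255],3.1)
c=vision.capture("scene"); im=c["image"]; cv2.imwrite("pics/s6.png",cv2.resize(im[130:280,200:330,::-1],None,fx=4,fy=4,interpolation=cv2.INTER_CUBIC))
c=vision.capture("top"); im=c["image"]; cv2.imwrite("pics/t7.png",cv2.resize(im[140:280,160:360,::-1],None,fx=4,fy=4,interpolation=cv2.INTER_CUBIC)); np.savez("t7.npz",**c)
E
```

```text
t 8.45 pos [ 0.581  -0.0267  0.0275] yaw_y 3.05 z [ 1.4e-03 -3.0e-04 -1.0e+00] F [ 0.3   0.67 -1.87] open 0.18 j [-13.6  43.   96.2   0.   40.7 -16.7]
delta units [ 5.629 -0.088  0.076]
wz needed -0.046302130559922716
```

View pics/s6.png

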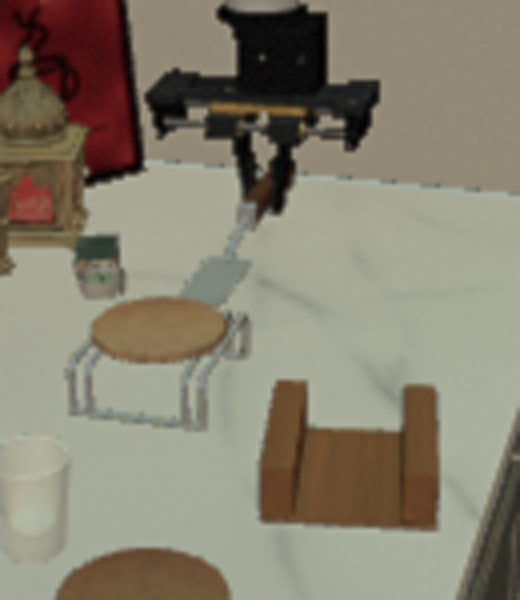

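View pics/t7.png

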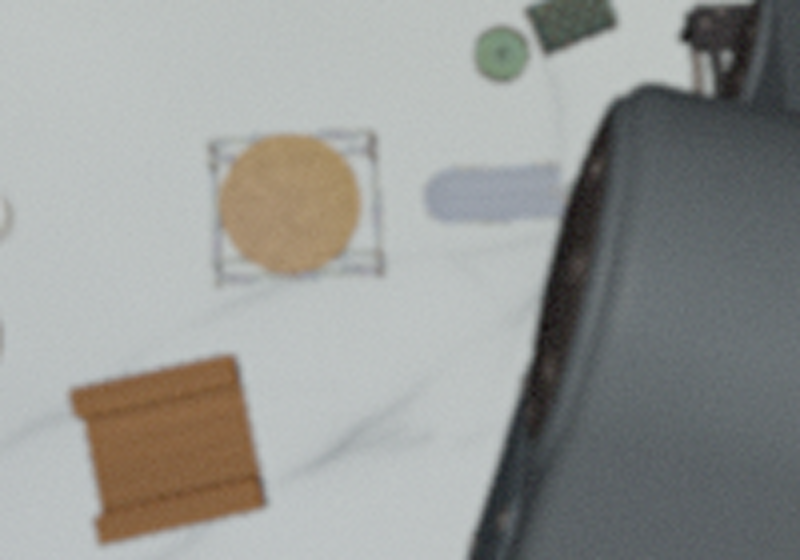

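The top crop shows the blade (425–560, 193) pointing at the coaster (290,203) and the passage. I'll measure the offset with this one camera.

```bash
python3 - <<'E'
from h import *
c=dict(np.load("t7.npz")); im=c["image"]; hsv=cv2.cvtColor(im,cv2.COLOR_RGB2HSV)
m=((hsv[...,0]>105)&(hsv[...,0]<130)&(hsv[...,1]>20)).astype(np.uint8); mm=np.zeros_like(m); mm[175:200,262:296]=m[175:200,262:296]
cn=max(cv2.findContours(mm,0,cv2.CHAIN_APPROX_NONE)[0],key=cv2.contourArea)[:,0]
w=np.array([onz(c,u,v,.025)[:2] for u,v in cn],np.float32); print(cv2.minAreaRect(w), w[:,1].max())
print("tip ymax, x at", w[w[:,1].argmax()])
E
```

```text
((0.5725777745246887, 0.13240858912467957), (0.03232131153345108, 0.07622397691011429), 2.926867723464966) 0.17021497
tip ymax, x at [0.56562674 0.17021497]
```

Call:
move_arm(moves=[{"hand": 8, "x": 0.3, "y": -0.06, "z": 0, "wx": 0, "wy": 0, "wz": 0}, {"hand": 8, "x": 0.4, "y": 0, "z": 0, "wx": 0, "wy": 0, "wz": 0}, {"hand": 8, "x": 0.4, "y": 0, "z": 0, "wx": 0, "wy": 0, "wz": 0}, {"hand": 8, "x": 0.4, "y": 0, "z": 0, "wx": 0, "wy": 0, "wz": 0}, {"hand": 8, "x": 0.4, "y": 0, "z": 0, "wx": 0, "wy": 0, "wz": 0}, {"hand": 8, "x": 0.4, "y": 0, "z": 0, "wx": 0, "wy": 0, "wz": 0}, {"hand": 8, "x": 0.4, "y": 0, "z": 0, "wx": 0, "wy": 0, "wz": 0}, {"hand": 8, "x": 0.4, "y": 0, "z": 0, "wx": 0, "wy": 0, "wz": 0}, {"hand": 8, "x": 0, "y": 0, "z": 0, "wx": 0, "wy": 0, "wz": 0}, {"hand": 8, "x": 0, "y": 0, "z": 0, "wx": 0, "wy": 0, "wz": 0}])

```text
time_s: 9.55
position: [0.5747, 0.0511, 0.0268]
tcp_rot: [[-0.054, 0.999, 0.0], [0.999, 0.054, -0.0], [-0.0, 0.0, -1.0]]
force: [0.3, -0.2, -1.1]
opening: 0.183
```

```bash
python3 - <<'E'
from h import *
plan([.5713,.1150,.0255],3.1)
wsnap("w8")
E
```

```text
t 9.55 pos [0.5747 0.0511 0.0268] yaw_y 3.11 z [ 1.e-04 -2.e-04 -1.e+00] F [ 0.26 -0.19 -1.15] open 0.183 j [-6.  42.9 96.9 -0.  40.2 -9.1]
delta units [2.559e+00 1.000e-03 5.000e-02]
wz needed 0.01473403770933146
```

View pics/w8.png

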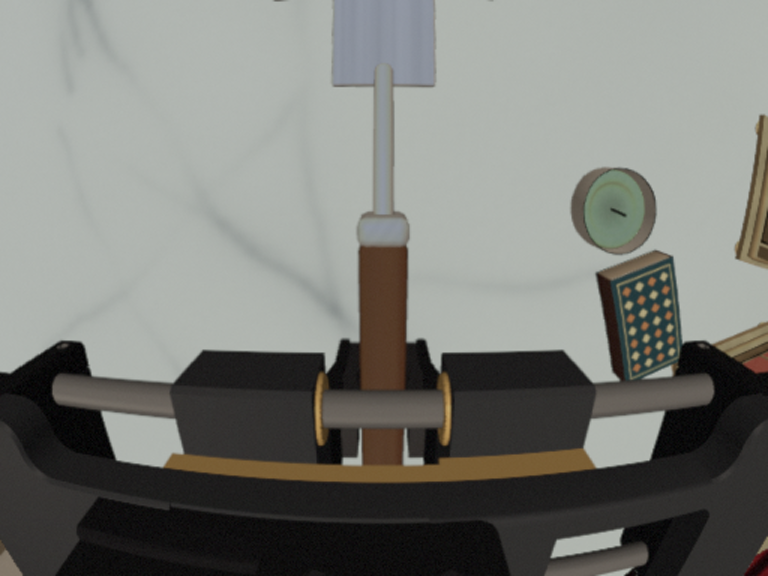

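Rack wire ends show at (282,0) and (490,0), symmetric about the blade centre at 384. I'll continue in.

Call:
move_arm(moves=[{"hand": 8, "x": 0.4, "y": 0, "z": 0, "wx": 0, "wy": 0, "wz": 0}, {"hand": 8, "x": 0.4, "y": 0, "z": 0, "wx": 0, "wy": 0, "wz": 0}, {"hand": 8, "x": 0.4, "y": 0, "z": 0, "wx": 0, "wy": 0, "wz": 0}, {"hand": 8, "x": 0.4, "y": 0, "z": 0, "wx": 0, "wy": 0, "wz": 0}, {"hand": 8, "x": 0.4, "y": 0, "z": 0, "wx": 0, "wy": 0, "wz": 0}, {"hand": 8, "x": 0.4, "y": 0, "z": 0, "wx": 0, "wy": 0, "wz": 0}, {"hand": 8, "x": 0.16, "y": 0, "z": 0, "wx": 0, "wy": 0, "wz": 0}, {"hand": 8, "x": 0, "y": 0, "z": 0, "wx": 0, "wy": 0, "wz": 0}, {"hand": 8, "x": 0, "y": 0, "z": 0, "wx": 0, "wy": 0, "wz": 0}, {"hand": 8, "x": 0, "y": 0, "z": 0, "wx": 0, "wy": 0, "wz": 0}])

```text
time_s: 10.6
position: [0.5714, 0.1144, 0.0268]
tcp_rot: [[-0.053, 0.999, 0.0], [0.999, 0.053, -0.0], [-0.0, 0.0, -1.0]]
force: [0.9, 0.2, -2.1]
opening: 0.183
```

```bash
python3 - <<'E'
from h import *
from rig import vision
plan([.5713,.1150,.0255],3.1)
wsnap("w9")
for n,(a,b,e,f) in {"scene":(130,280,200,330),"top":(140,280,160,360)}.items():
    c=vision.capture(n); im=c["image"]; cv2.imwrite(f"pics/{n}9.png",cv2.resize(im[a:b,e:f,::-1],None,fx=4,fy=4,interpolation=cv2.INTER_CUBIC))
E
```

```text
t 10.6 pos [0.5714 0.1144 0.0268] yaw_y 3.04 z [ 1.e-04 -1.e-04 -1.e+00] F [ 0.93  0.17 -2.07] open 0.183 j [ 0.3 43.2 96.  -0.  40.8 -2.7]
delta units [ 0.024 -0.005  0.052]
wz needed -0.05693511259448769
```

View pics/w9.png

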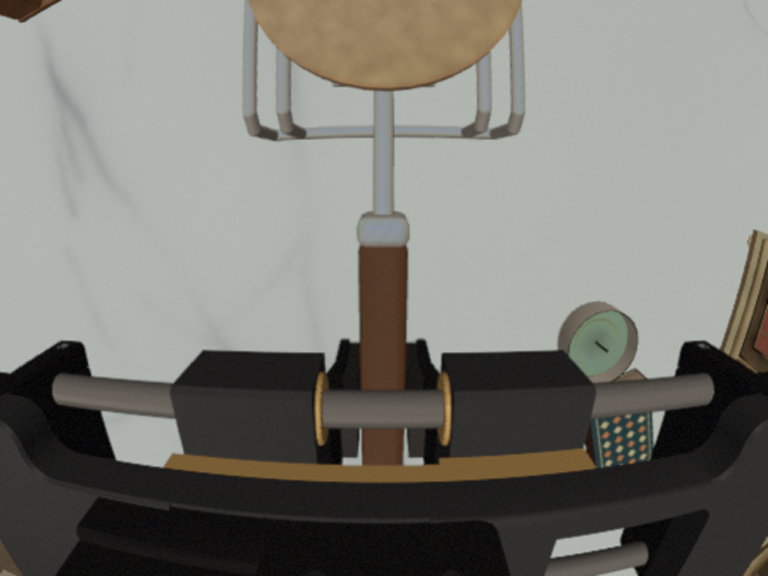

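View pics/scene9.png

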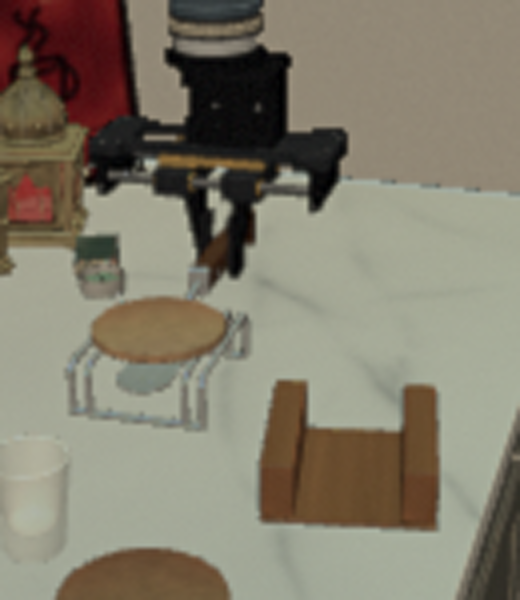

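View pics/top9.png

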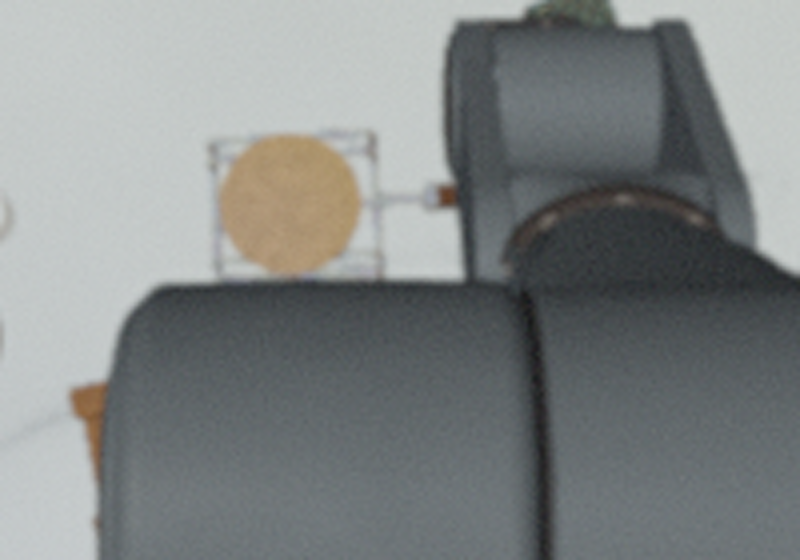

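The wrist view shows the coaster's near edge at (385,88), laterally centred on the shank (384). The blade is inside the passage and touches nothing. I'll fit the coaster centre in the tool frame.

```bash
cat >> h.py <<'E'
def coaster_tool(f,ztop,box=(150,0,360,70),smin=60,R=.047,dbg=None):
    from scipy.optimize import least_squares
    c=wload(f); hsv=cv2.cvtColor(c["image"],cv2.COLOR_RGB2HSV); u0,v0,u1,v1=box
    m=np.zeros(hsv.shape[:2],np.uint8); m[v0:v1,u0:u1]=((hsv[v0:v1,u0:u1,1]>smin)&(hsv[v0:v1,u0:u1,0]<25))*255
    cn=max(cv2.findContours(m,0,cv2.CHAIN_APPROX_NONE)[0],key=cv2.contourArea)[:,0]
    cn=cn[(cn[:,1]>v0+2)&(cn[:,0]>u0+1)&(cn[:,0]<u1-2)]
    w=np.array([wonz(c,u,v,ztop) for u,v in cn]); t=((w-c["pos"])@c["rot"])[:,:2]
    s=least_squares(lambda q:np.hypot(*(t-q[:2]).T)-R,[.15,0]); 
    # free radius
    s2=least_squares(lambda q:np.hypot(*(t-q[:2]).T)-q[2],[.15,0,R])
    print(len(cn),"centre tool mm",(s.x*1000).round(1),"rms",(np.sqrt(np.mean(s.fun**2))*1000).round(2),"free",(s2.x*1000).round(1))
E
python3 -c "
from h import *
coaster_tool('w9.npz',.049)
coaster_tool('w9.npz',.040)
c=wload('w9.npz'); R=c['rot']
for u,v in [(254,133),(291,133),(484,133),(517,133),(285,80),(485,75)]:
  print((R.T@(wv(c,u,v,.0385)-c['pos'])*1000).round(1))
"
```

```text
202 centre tool mm [148.4   1.5] rms 0.56 free [145.9   1.5  44.9]
202 centre tool mm [149.4   1.6] rms 0.31 free [150.4   1.6  47.8]
[ 89.4 -42.6 -11.7]
[ 88.6 -29.7 -11.7]
[ 88.8  34.6 -11.7]
[ 89.5  46.2 -11.7]
[107.1 -31.7 -11.7]
[109.   35.  -11.7]
```

Both views agree: the coaster centre is at 149 mm along the tool and 0.2 mm off the blade centreline. Now a gentle lift.

Call:
move_arm(moves=[{"hand": 8, "x": 0, "y": 0, "z": -0.2, "wx": 0, "wy": 0, "wz": 0}, {"hand": 8, "x": 0, "y": 0, "z": -0.2, "wx": 0, "wy": 0, "wz": 0}, {"hand": 8, "x": 0, "y": 0, "z": -0.1, "wx": 0, "wy": 0, "wz": 0}, {"hand": 8, "x": 0, "y": 0, "z": -0.1, "wx": 0, "wy": 0, "wz": 0}, {"hand": 8, "x": 0, "y": 0, "z": -0.1, "wx": 0, "wy": 0, "wz": 0}, {"hand": 8, "x": 0, "y": 0, "z": -0.1, "wx": 0, "wy": 0, "wz": 0}, {"hand": 8, "x": 0, "y": 0, "z": -0.15, "wx": 0, "wy": 0, "wz": 0}, {"hand": 8, "x": 0, "y": 0, "z": -0.2, "wx": 0, "wy": 0, "wz": 0}, {"hand": 8, "x": 0, "y": 0, "z": -0.25, "wx": 0, "wy": 0, "wz": 0}, {"hand": 8, "x": 0, "y": 0, "z": -0.3, "wx": 0, "wy": 0, "wz": 0}, {"hand": 8, "x": 0, "y": 0, "z": -0.35, "wx": 0, "wy": 0, "wz": 0}, {"hand": 8, "x": 0, "y": 0, "z": -0.35, "wx": 0, "wy": 0, "wz": 0}, {"hand": 8, "x": 0, "y": 0, "z": -0.3, "wx": 0, "wy": 0, "wz": 0}, {"hand": 8, "x": 0, "y": 0, "z": -0.2, "wx": 0, "wy": 0, "wz": 0}, {"hand": 8, "x": 0, "y": 0, "z": -0.1, "wx": 0, "wy": 0, "wz": 0}, {"hand": 8, "x": 0, "y": 0, "z": 0, "wx": 0, "wy": 0, "wz": 0}, {"hand": 8, "x": 0, "y": 0, "z": 0, "wx": 0, "wy": 0, "wz": 0}])

```text
time_s: 12.45
position: [0.5711, 0.1148, 0.1016]
tcp_rot: [[-0.054, 0.999, -0.001], [0.999, 0.054, -0.0], [-0.0, -0.001, -1.0]]
force: [0.6, -0.6, -1.9]
opening: 0.185
```

```bash
python3 - <<'E'
from h import *
from rig import vision
plan([.5713,.1150,.0255],3.1)
wsnap("w10")
for n,(a,b,e,f) in {"scene":(130,280,200,330)}.items():
    c=vision.capture(n); im=c["image"]; cv2.imwrite(f"pics/{n}10.png",cv2.resize(im[a:b,e:f,::-1],None,fx=4,fy=4,interpolation=cv2.INTER_CUBIC))
c=wload("w10.npz"); z=c["pos"][2]
coaster_tool('w10.npz',z-.0055+.003)
E
```

```text
t 12.45 pos [0.5711 0.1148 0.1016] yaw_y 3.07 z [-5.e-04 -0.e+00 -1.e+00] F [ 0.63 -0.65 -1.9 ] open 0.185 j [ 0.4 36.3 94.2 -0.  49.6 -2.7]
delta units [0.009 0.011 3.044]
wz needed -0.029265827518145215
200 centre tool mm [150.5   1.7] rms 0.73 free [153.2   1.7  49.2]
```

View pics/w10.png

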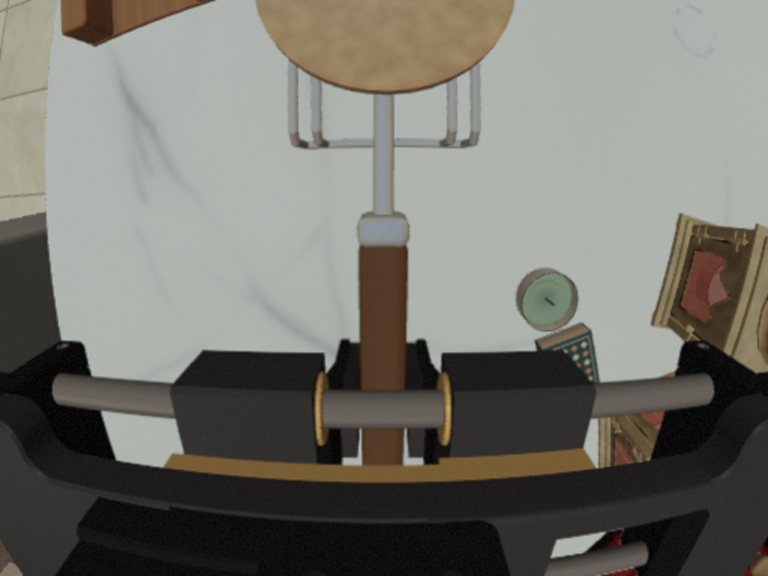

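View pics/scene10.png

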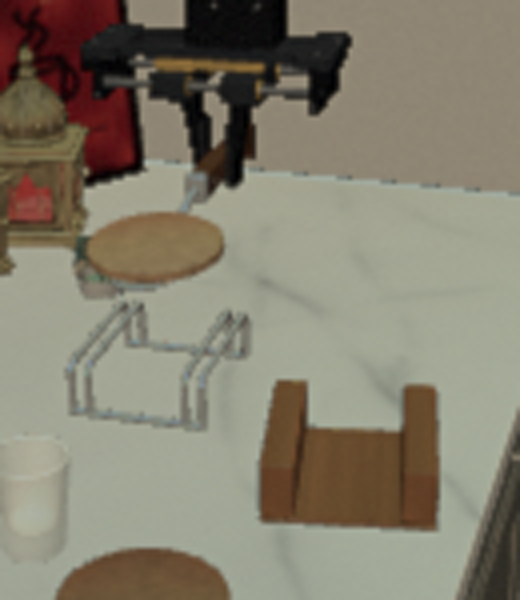

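The coaster rides level on the blade (near edge at (385,92)), clear of the rack, with the spatula unchanged in the grip. I'll carry it over.

Call:
move_arm(moves=[{"hand": 8, "x": 0.12, "y": -0.18, "z": 0, "wx": 0, "wy": 0, "wz": 0}, {"hand": 8, "x": 0.13, "y": -0.19, "z": 0, "wx": 0, "wy": 0, "wz": 0}, {"hand": 8, "x": 0.25, "y": -0.37, "z": 0, "wx": 0, "wy": 0, "wz": 0}, {"hand": 8, "x": 0.25, "y": -0.37, "z": 0, "wx": 0, "wy": 0, "wz": 0}, {"hand": 8, "x": 0.25, "y": -0.37, "z": 0, "wx": 0, "wy": 0, "wz": 0}, {"hand": 8, "x": 0.25, "y": -0.37, "z": 0, "wx": 0, "wy": 0, "wz": 0}, {"hand": 8, "x": 0.25, "y": -0.37, "z": 0, "wx": 0, "wy": 0, "wz": 0}, {"hand": 8, "x": 0.25, "y": -0.37, "z": 0, "wx": 0, "wy": 0, "wz": 0}, {"hand": 8, "x": 0.25, "y": -0.37, "z": 0, "wx": 0, "wy": 0, "wz": 0}, {"hand": 8, "x": 0.25, "y": -0.37, "z": 0, "wx": 0, "wy": 0, "wz": 0}, {"hand": 8, "x": 0.25, "y": -0.37, "z": 0, "wx": 0, "wy": 0, "wz": 0}, {"hand": 8, "x": 0.25, "y": -0.37, "z": 0, "wx": 0, "wy": 0, "wz": 0}, {"hand": 8, "x": 0.25, "y": -0.37, "z": 0, "wx": 0, "wy": 0, "wz": 0}, {"hand": 8, "x": 0.25, "y": -0.37, "z": 0, "wx": 0, "wy": 0, "wz": 0}, {"hand": 8, "x": 0.13, "y": -0.19, "z": 0, "wx": 0, "wy": 0, "wz": 0}, {"hand": 8, "x": 0.12, "y": -0.18, "z": 0, "wx": 0, "wy": 0, "wz": 0}, {"hand": 8, "x": 0, "y": 0, "z": 0, "wx": 0, "wy": 0, "wz": 0}, {"hand": 8, "x": 0, "y": 0, "z": 0, "wx": 0, "wy": 0, "wz": 0}])

```text
time_s: 14.35
position: [0.4378, 0.1952, 0.1019]
tcp_rot: [[-0.054, 0.999, 0.001], [0.999, 0.054, 0.0], [0.0, 0.001, -1.0]]
force: [-0.2, -0.2, -1.0]
opening: 0.179
```

Call:
move_arm(moves=[{"hand": 8, "x": 0, "y": 0, "z": 0, "wx": 0, "wy": 0, "wz": -0.8}, {"hand": 8, "x": 0, "y": 0, "z": 0, "wx": 0, "wy": 0, "wz": -1.5}, {"hand": 8, "x": 0, "y": 0, "z": 0, "wx": 0, "wy": 0, "wz": -1.5}, {"hand": 8, "x": 0, "y": 0, "z": 0, "wx": 0, "wy": 0, "wz": -1.5}, {"hand": 8, "x": 0, "y": 0, "z": 0, "wx": 0, "wy": 0, "wz": -1.5}, {"hand": 8, "x": 0, "y": 0, "z": 0, "wx": 0, "wy": 0, "wz": -1.5}, {"hand": 8, "x": 0, "y": 0, "z": 0, "wx": 0, "wy": 0, "wz": -0.9}, {"hand": 8, "x": 0, "y": 0, "z": 0, "wx": 0, "wy": 0, "wz": 0}, {"hand": 8, "x": 0, "y": 0, "z": 0, "wx": 0, "wy": 0, "wz": 0}])

```text
time_s: 15.25
position: [0.4373, 0.1952, 0.1018]
tcp_rot: [[-0.213, 0.977, 0.0], [0.977, 0.213, 0.0], [-0.0, 0.0, -1.0]]
force: [-0.8, 0.6, -1.8]
opening: 0.178
```

```bash
python3 - <<'E'
from h import *
from rig import vision
plan([.4368,.1954,.06],12.3)
wsnap("w11")
for n,(a,b,e,f) in {"scene":(130,280,200,350),"top":(140,280,160,360)}.items():
    c=vision.capture(n); im=c["image"]; np.savez(f"{n}11.npz",**c); cv2.imwrite(f"pics/{n}11.png",cv2.resize(im[a:b,e:f,::-1],None,fx=4,fy=4,interpolation=cv2.INTER_CUBIC))
c=wload("w11.npz"); z=c["pos"][2]
coaster_tool('w11.npz',z-.0055+.003)
E
```

```text
t 15.25 pos [0.4373 0.1952 0.1018] yaw_y 12.27 z [ 0.  0. -1.] F [-0.8   0.62 -1.8 ] open 0.178 j [ 10.7  30.7 109.1  -0.   40.2  -1.6]
delta units [ 0.011 -0.018  1.672]
wz needed -0.02974286196692333
280 centre tool mm [142.9   1.1] rms 4.02 free [144.    1.1  47.9]
```

View pics/w11.png

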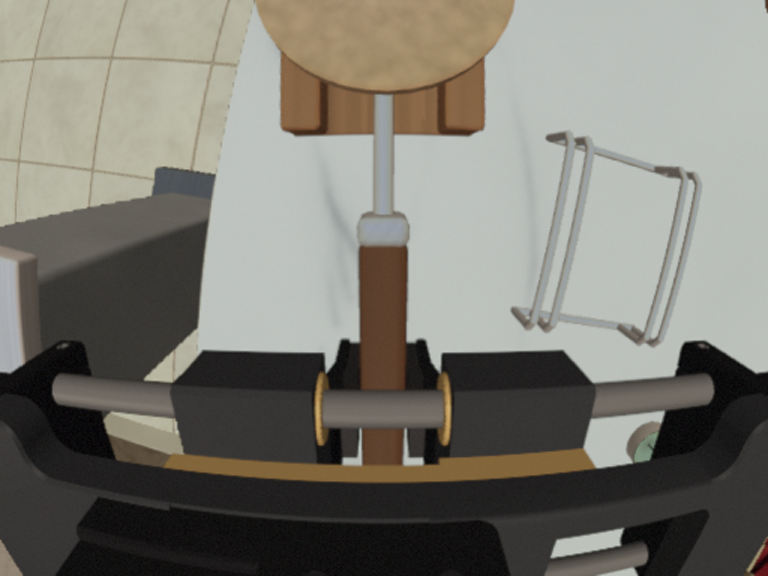

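View pics/scene11.png

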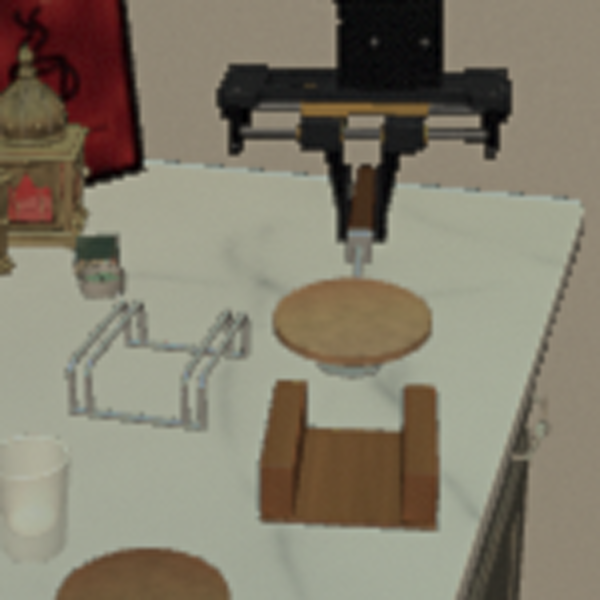

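View pics/top11.png

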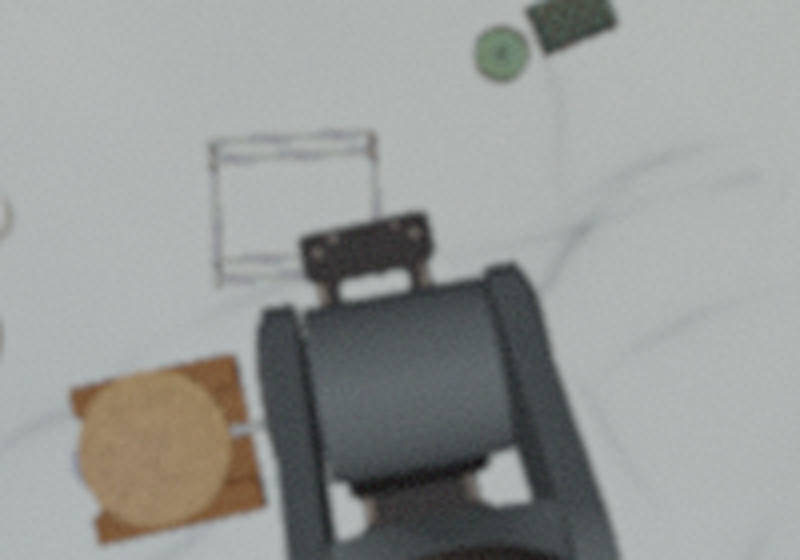

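The wrist view shows the stand's cheek ends at (281–325,131) and (441–485,131), mid column 383, with the coaster unmoved on the blade. Top and scene views show it above the stand. I'll compute the offset.

```bash
python3 - <<'E'
from h import *
c=wload("w11.npz"); R=c["rot"]
cv2.imwrite("pics/w11c.png",cv2.resize(c["image"][30:100,170:345,::-1],None,fx=4,fy=4,interpolation=cv2.INTER_CUBIC))
for u,v in [(281,130),(325,131),(441,131),(485,130)]:
    print((R.T@(wv(c,u,v,.04)-c["pos"])*1000).round(1))
hsv=cv2.cvtColor(c["image"],cv2.COLOR_RGB2HSV); 
for p in [(30,255),(50,255),(58,255),(70,200),(60,250),(70,240)]: print(p,hsv[p])
t=dict(np.load("top11.npz")); hsv=cv2.cvtColor(t["image"],cv2.COLOR_RGB2HSV)
for p in [(252,199),(252,213),(243,215),(271,190)]: print(p,hsv[p])
E
```

```text
[ 96.7 -49.8  61.8]
[ 95.2 -27.6  61.8]
[95.2 29.5 61.8]
[96.7 51.8 61.8]
(30, 255) [ 18  87 162]
(50, 255) [ 18  88 165]
(58, 255) [ 17  99 167]
(70, 200) [ 14 126 132]
(60, 250) [ 15 117 116]
(70, 240) [ 14 121 133]
(252, 199) [ 16  87 149]
(252, 213) [ 18  92 152]
(243, 215) [ 17 103 141]
(271, 190) [ 14 122 127]
```

View pics/w11c.png

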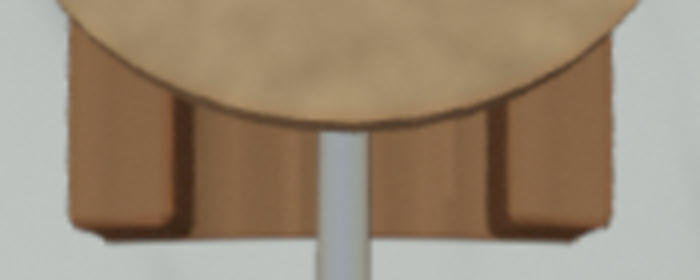

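Call:
move_arm(moves=[{"hand": 8, "x": 0.03, "y": -0.02, "z": 0.1, "wx": 0, "wy": 0, "wz": 0}, {"hand": 8, "x": 0, "y": 0, "z": 0.2, "wx": 0, "wy": 0, "wz": 0}, {"hand": 8, "x": 0, "y": 0, "z": 0.3, "wx": 0, "wy": 0, "wz": 0}, {"hand": 8, "x": 0, "y": 0, "z": 0.3, "wx": 0, "wy": 0, "wz": 0}, {"hand": 8, "x": 0, "y": 0, "z": 0.3, "wx": 0, "wy": 0, "wz": 0}, {"hand": 8, "x": 0, "y": 0, "z": 0.3, "wx": 0, "wy": 0, "wz": 0}, {"hand": 8, "x": 0, "y": 0, "z": 0.2, "wx": 0, "wy": 0, "wz": 0}, {"hand": 8, "x": 0, "y": 0, "z": 0.15, "wx": 0, "wy": 0, "wz": 0}, {"hand": 8, "x": 0, "y": 0, "z": 0.1, "wx": 0, "wy": 0, "wz": 0}, {"hand": 8, "x": 0, "y": 0, "z": 0.1, "wx": 0, "wy": 0, "wz": 0}, {"hand": 8, "x": 0, "y": 0, "z": 0.1, "wx": 0, "wy": 0, "wz": 0}, {"hand": 8, "x": 0, "y": 0, "z": 0.1, "wx": 0, "wy": 0, "wz": 0}, {"hand": 8, "x": 0, "y": 0, "z": 0.1, "wx": 0, "wy": 0, "wz": 0}, {"hand": 8, "x": 0, "y": 0, "z": 0.15, "wx": 0, "wy": 0, "wz": 0}, {"hand": 8, "x": 0, "y": 0, "z": 0.2, "wx": 0, "wy": 0, "wz": 0}, {"hand": 8, "x": 0, "y": 0, "z": 0.2, "wx": 0, "wy": 0, "wz": 0}, {"hand": 8, "x": 0, "y": 0, "z": 0.1, "wx": 0, "wy": 0, "wz": 0}, {"hand": 8, "x": 0, "y": 0, "z": 0, "wx": 0, "wy": 0, "wz": 0}, {"hand": 8, "x": 0, "y": 0, "z": 0, "wx": 0, "wy": 0, "wz": 0}])

```text
time_s: 17.3
position: [0.4366, 0.1958, 0.0267]
tcp_rot: [[-0.212, 0.977, -0.0], [0.977, 0.212, -0.0], [0.0, -0.0, -1.0]]
force: [0.4, 0.3, -1.2]
opening: 0.179
```

```bash
python3 - <<'E'
from h import *
from rig import vision
plan([.4368,.1954,.06],12.3)
wsnap("w12")
for n,(a,b,e,f) in {"scene":(130,280,200,350)}.items():
    c=vision.capture(n); im=c["image"]; np.savez(f"{n}12.npz",**c); cv2.imwrite(f"pics/{n}12.png",cv2.resize(im[a:b,e:f,::-1],None,fx=4,fy=4,interpolation=cv2.INTER_CUBIC))
E
```

```text
t 17.3 pos [0.4366 0.1958 0.0267] yaw_y 12.27 z [-2.e-04 -0.e+00 -1.e+00] F [ 0.38  0.31 -1.19] open 0.179 j [ 10.7  39.3 111.3   0.   29.5  -1.5]
delta units [-0.019  0.003 -1.332]
wz needed -0.03224955784568806
```

View pics/w12.png

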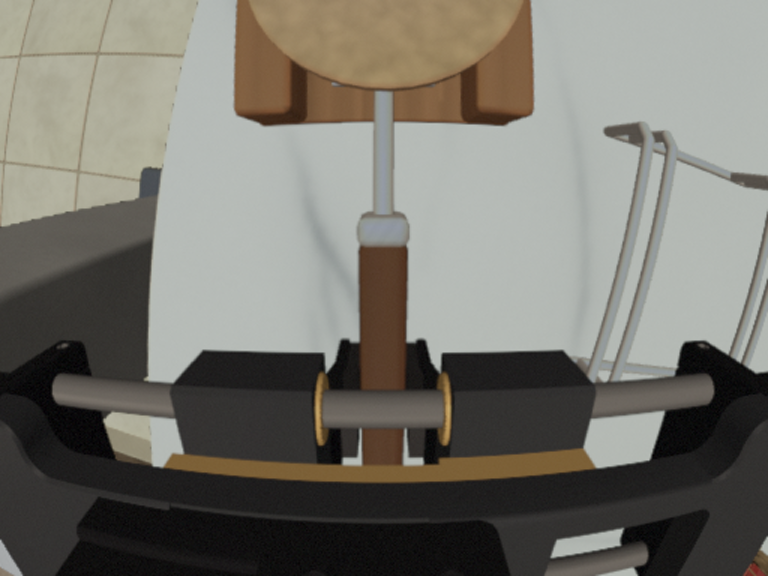

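View pics/scene12.png

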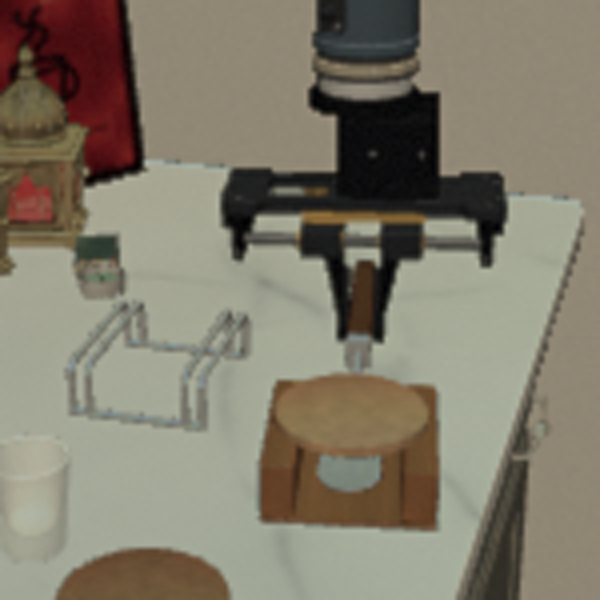

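The coaster lies on both cheeks with the blade free below it in the slot. I'll withdraw the blade straight along the slot.

Call:
move_arm(moves=[{"hand": 8, "x": -0.2, "y": 0, "z": 0, "wx": 0, "wy": 0, "wz": 0}, {"hand": 8, "x": -0.4, "y": 0, "z": 0, "wx": 0, "wy": 0, "wz": 0}, {"hand": 8, "x": -0.4, "y": 0, "z": 0, "wx": 0, "wy": 0, "wz": 0}, {"hand": 8, "x": -0.4, "y": 0, "z": 0, "wx": 0, "wy": 0, "wz": 0}, {"hand": 8, "x": -0.4, "y": 0, "z": 0, "wx": 0, "wy": 0, "wz": 0}, {"hand": 8, "x": -0.4, "y": 0, "z": 0, "wx": 0, "wy": 0, "wz": 0}, {"hand": 8, "x": -0.4, "y": 0, "z": 0, "wx": 0, "wy": 0, "wz": 0}, {"hand": 8, "x": -0.4, "y": 0, "z": 0, "wx": 0, "wy": 0, "wz": 0}, {"hand": 8, "x": -0.4, "y": 0, "z": 0, "wx": 0, "wy": 0, "wz": 0}, {"hand": 8, "x": -0.4, "y": 0, "z": 0, "wx": 0, "wy": 0, "wz": 0}, {"hand": 8, "x": -0.4, "y": 0, "z": 0, "wx": 0, "wy": 0, "wz": 0}, {"hand": 8, "x": -0.4, "y": 0, "z": 0, "wx": 0, "wy": 0, "wz": 0}, {"hand": 8, "x": -0.4, "y": 0, "z": 0, "wx": 0, "wy": 0, "wz": 0}, {"hand": 8, "x": -0.4, "y": 0, "z": 0, "wx": 0, "wy": 0, "wz": 0}, {"hand": 8, "x": -0.4, "y": 0, "z": 0, "wx": 0, "wy": 0, "wz": 0}, {"hand": 8, "x": -0.4, "y": 0, "z": 0, "wx": 0, "wy": 0, "wz": 0}, {"hand": 8, "x": -0.2, "y": 0, "z": 0, "wx": 0, "wy": 0, "wz": 0}, {"hand": 8, "x": 0, "y": 0, "z": 0, "wx": 0, "wy": 0, "wz": 0}, {"hand": 8, "x": 0, "y": 0, "z": 0, "wx": 0, "wy": 0, "wz": 0}])

```text
time_s: 19.3
position: [0.4705, 0.0395, 0.0268]
tcp_rot: [[-0.212, 0.977, -0.0], [0.977, 0.212, 0.0], [0.0, -0.0, -1.0]]
force: [0.6, -0.2, -1.4]
opening: 0.179
```

```bash
python3 - <<'E'
from h import *
from rig import vision
plan([.4706,.0395,.0058],12.3)
for n,(a,b,e,f) in {"scene":(130,280,200,350),"top":(140,280,110,310)}.items():
    c=vision.capture(n); im=c["image"]; np.savez(f"{n}13.npz",**c); cv2.imwrite(f"pics/{n}13.png",cv2.resize(im[a:b,e:f,::-1],None,fx=4,fy=4,interpolation=cv2.INTER_CUBIC))
E
```

```text
t 19.3 pos [0.4705 0.0395 0.0268] yaw_y 12.26 z [-4.e-04  1.e-04 -1.e+00] F [ 0.59 -0.17 -1.39] open 0.179 j [ -8.8  39.1 112.2   0.   28.8 -21.1]
delta units [-0.002  0.006  0.84 ]
wz needed -0.04365665769191196
```

View pics/top13.png

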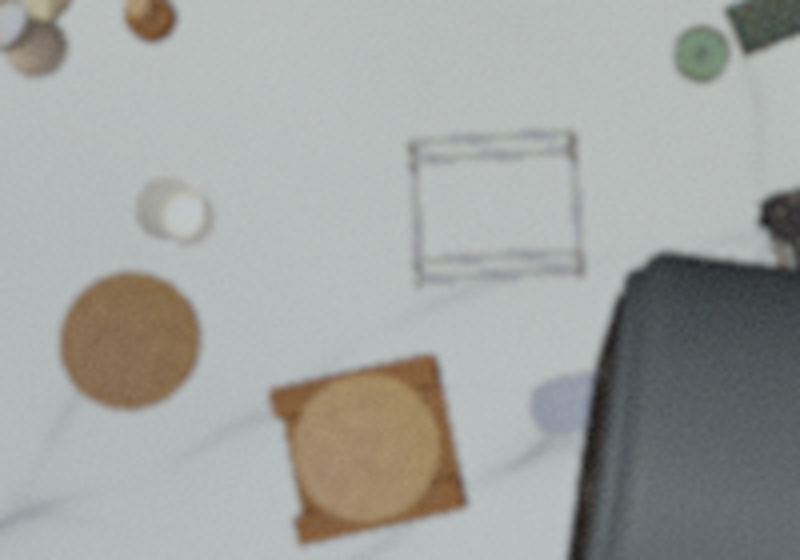

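View pics/scene13.png

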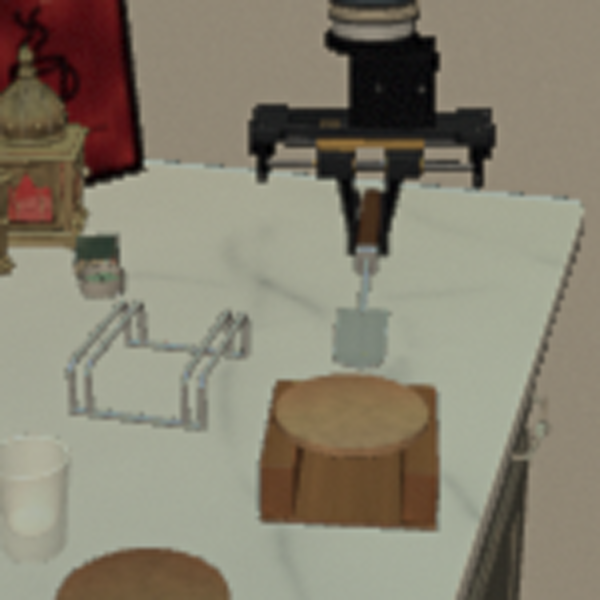

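Top crop: the coaster (367,447) is centred on the stand (about 370,447) and the blade is out. Bystanders are unmoved. I'll lay the spatula down here.

Call:
move_arm(moves=[{"hand": 8, "x": 0, "y": 0, "z": 0.3, "wx": 0, "wy": 0, "wz": 0}, {"hand": 8, "x": 0, "y": 0, "z": 0.3, "wx": 0, "wy": 0, "wz": 0}, {"hand": 8, "x": 0, "y": 0, "z": 0.15, "wx": 0, "wy": 0, "wz": 0}, {"hand": 8, "x": 0, "y": 0, "z": 0.06, "wx": 0, "wy": 0, "wz": 0}, {"hand": 8, "x": 0, "y": 0, "z": 0.03, "wx": 0, "wy": 0, "wz": 0}, {"hand": 8, "x": 0, "y": 0, "z": 0, "wx": 0, "wy": 0, "wz": 0}, {"hand": 8, "x": 0, "y": 0, "z": 0, "wx": 0, "wy": 0, "wz": 0}, {"hand": 8, "x": 0, "y": 0, "z": 0, "wx": 0, "wy": 0, "wz": 0}])

```text
time_s: 20.2
position: [0.4709, 0.0394, 0.0059]
tcp_rot: [[-0.212, 0.977, 0.0], [0.977, 0.212, -0.0], [-0.0, 0.0, -1.0]]
force: [1.2, 0.7, -0.7]
opening: 0.181
```

Force is near zero, so it is within about 0.5 mm of the worktop. I'll release and rise.

Call:
move_arm(moves=[{"hand": 20, "x": 0, "y": 0, "z": 0, "wx": 0, "wy": 0, "wz": 0}, {"hand": 20, "x": 0, "y": 0, "z": 0, "wx": 0, "wy": 0, "wz": 0}, {"hand": 50, "x": 0, "y": 0, "z": 0, "wx": 0, "wy": 0, "wz": 0}, {"hand": 50, "x": 0, "y": 0, "z": 0, "wx": 0, "wy": 0, "wz": 0}, {"hand": 50, "x": 0, "y": 0, "z": 0, "wx": 0, "wy": 0, "wz": 0}, {"hand": 50, "x": 0, "y": 0, "z": 0, "wx": 0, "wy": 0, "wz": 0}, {"hand": 50, "x": 0, "y": 0, "z": -0.3, "wx": 0, "wy": 0, "wz": 0}, {"hand": 50, "x": 0, "y": 0, "z": -0.8, "wx": 0, "wy": 0, "wz": 0}, {"hand": 50, "x": 0, "y": 0, "z": -0.9, "wx": 0, "wy": 0, "wz": 0}, {"hand": 50, "x": 0, "y": 0, "z": -0.9, "wx": 0, "wy": 0, "wz": 0}, {"hand": 50, "x": 0, "y": 0, "z": -0.9, "wx": 0, "wy": 0, "wz": 0}, {"hand": 50, "x": 0, "y": 0, "z": -0.9, "wx": 0, "wy": 0, "wz": 0}, {"hand": 50, "x": 0, "y": 0, "z": -0.9, "wx": 0, "wy": 0, "wz": 0}, {"hand": 50, "x": 0, "y": 0, "z": -0.4, "wx": 0, "wy": 0, "wz": 0}, {"hand": 50, "x": 0, "y": 0, "z": 0, "wx": 0, "wy": 0, "wz": 0}, {"hand": 50, "x": 0, "y": 0, "z": 0, "wx": 0, "wy": 0, "wz": 0}, {"hand": 50, "x": 0, "y": 0, "z": 0, "wx": 0, "wy": 0, "wz": 0}])

```text
time_s: 21.9
position: [0.4698, 0.0396, 0.1548]
tcp_rot: [[-0.212, 0.977, -0.002], [0.977, 0.212, 0.0], [0.001, -0.002, -1.0]]
force: [-0.5, 0.4, 0.6]
opening: 0.575
```

```bash
python3 - <<'E'
from h import *
from rig import vision
plan([.4706,.0395,.0058],12.3)
wsnap("w14")
for n in ("scene","top"):
    c=vision.capture(n); np.savez(f"{n}14.npz",**c); cv2.imwrite(f"pics/{n}14.png",cv2.resize(c["image"][:,:,::-1],(768,576),interpolation=cv2.INTER_CUBIC))
c=wload("w14.npz")
c=dict(np.load("top14.npz")); 
for z,box in ((.049,(180,225,225,275)),(.009,(120,200,165,250))):
    for f in ("top0.npz","top14.npz"):
        t=dict(np.load(f)); hsv=cv2.cvtColor(t["image"],cv2.COLOR_RGB2HSV); u0,v0,u1,v1=box
        m=np.zeros(hsv.shape[:2],np.uint8); m[v0:v1,u0:u1]=((hsv[v0:v1,u0:u1,1]>55)&(hsv[v0:v1,u0:u1,2]>(135 if z>.02 else 0)))*255
        m=cv2.morphologyEx(m,cv2.MORPH_OPEN,np.ones((5,5)))
        cs=cv2.findContours(m,0,cv2.CHAIN_APPROX_NONE)[0]
        if not cs: continue
        cn=max(cs,key=cv2.contourArea)[:,0]
        w=np.array([onz(t,u,v,z)[:2] for u,v in cn],np.float32); print(f,z,cv2.minEnclosingCircle(w),w.mean(0))
E
```

```text
t 21.9 pos [0.4698 0.0396 0.1548] yaw_y 12.27 z [-2.4e-03  4.0e-04 -1.0e+00] F [-0.5   0.38  0.61] open 0.575 j [ -8.8  24.7 107.6   0.   47.8 -21.1]
delta units [-0.015  0.043  5.96 ]
wz needed -0.0348556768177275
top14.npz 0.049 ((0.4050227403640747, 0.34176895022392273), 0.05046156793832779) [0.40513012 0.34090486]
top0.npz 0.009 ((0.4769876301288605, 0.5057117938995361), 0.04540765658020973) [0.47700885 0.5057179 ]
top14.npz 0.009 ((0.4774978458881378, 0.5054622888565063), 0.04533039778470993) [0.47733048 0.50607264]
```

View pics/w14.png

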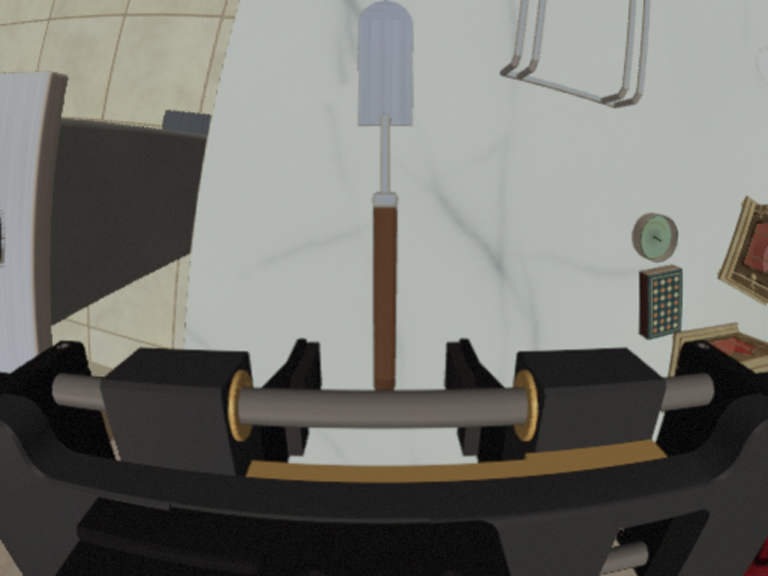

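View pics/scene14.png

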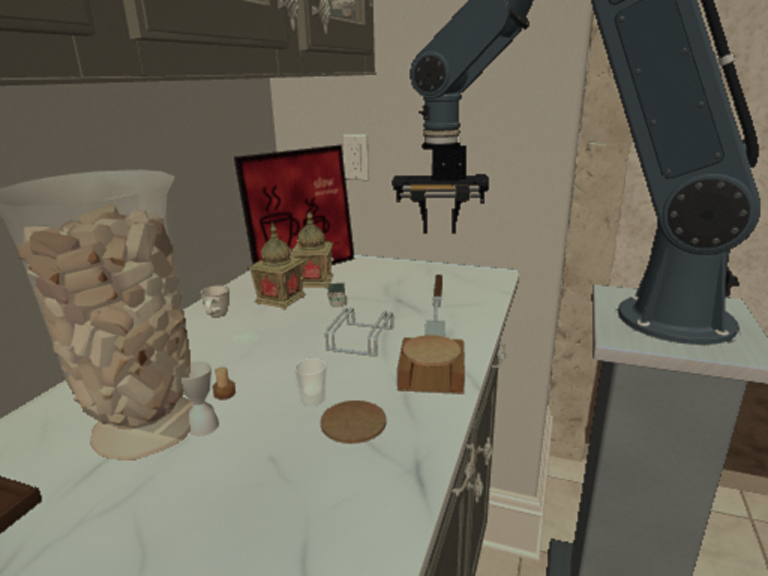

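View pics/top14.png

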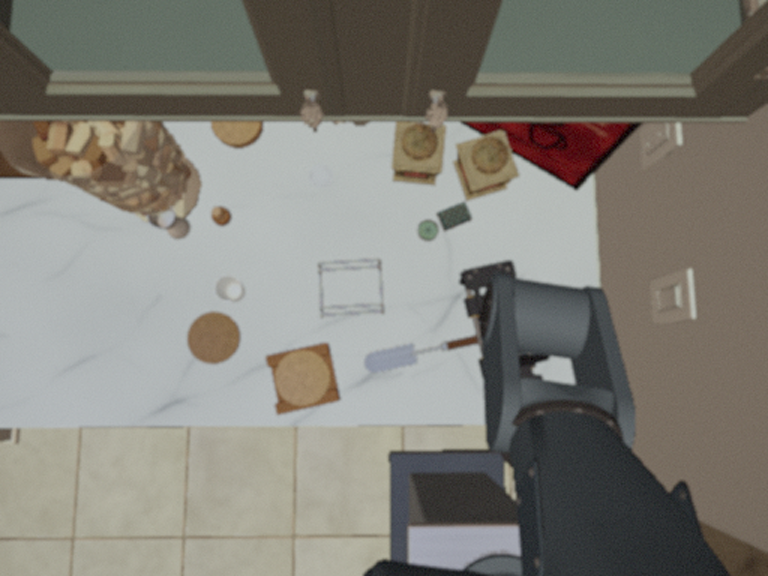

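The spatula lies flat at (365–480, 355) with the gripper clear above it. The coaster at (303,378) is centred on the stand: (0.405, 0.342) against the stand's (0.405, 0.342). The spare coaster, glass and tea light have not moved. I'll hand in.

```bash
python3 -c "
from rig import order
print(order.hand_in())"
```

```text
the job is handed in; nothing more can be done
None
```

The job is done and handed in at about 22 s of the 58 s allowed; the hand-in reports no verdict.

- **What I did:** I gripped the spatula at its balance point and slid the blade into the rack passage from the -x end. I lifted the coaster clear and carried it level to the stand. Then I lowered it onto both cheeks, drew the blade out along the slot, and laid the spatula flat on the worktop. The gripper never touched the coaster.
- **Last checks:** The top camera puts the coaster at (0.405, 0.342), within 1 mm of the measured stand centre. It looks flat on both cheeks. The spatula lies flat with the gripper clear of it. The spare coaster measured within 1 mm of its first position, and the shot glass and tea light look unmoved. The forces I read stayed under about 2 N.
- **Checks that disagreed:**
  - One coaster fit in the wrist view over the stand failed because its colour mask ran into the stand's wood (4 mm error). I ignored it and relied on the coaster's unchanged edge in the picture.
  - The first fit of the coaster from the scene camera was about 5–10 mm off, because it included the coaster's lower rim.
  - In the final top-camera measurement the coaster circle came out at 50.5 mm radius instead of 47, probably for the same reason. The "within 1 mm" figure is therefore good to perhaps 2–3 mm.

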